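# Deal out the biscuit bars

### The job

Finish dealing the four biscuit bars onto the two wooden trays, one bar at a time and to each tray in turn, so that neither tray is ever two bars ahead of the other (one tray has its first bar already) and both end with two. Lay each bar down gently inside the tray, flat and lengthwise between its walls, without letting it fall in; the bar in the wooden box can only be taken by its end, so put it down on the worktop and take it again by its middle. Leave everything else on the counter where it is.

Things in the scene. Friction and masses are not known exactly. Their poses are not given: they have to be found in the camera images.
- tray_a: dark wooden tray, fixed, 178 (its x) x 74 mm (y); origin at worktop level under its centre. Floor at z = 5 mm. End walls and side walls 60 mm high, inside 168 x 64 mm; the middle 66 mm of each long side is open: room for fingers beside a bar's middle, not beside its ends. Takes bars lengthwise, one flat on another (undersides at z = 5 and 21 mm). At the start one bar already lies in it.
- tray_b: dark wooden tray, fixed, 178 (its x) x 74 mm (y); origin at worktop level under its centre. Floor at z = 5 mm. End walls and side walls 60 mm high, inside 168 x 64 mm; the middle 66 mm of each long side is open: room for fingers beside a bar's middle, not beside its ends. Takes bars lengthwise, one flat on another (undersides at z = 5 and 21 mm). Empty at the start.
- bar_box: dark wooden box for bars, fixed, 60 mm high, open on top and at its front end (its -x side). In its frame it spans x = -29 to +87 mm, y = -37 to +37; floor at z = 12 mm, side walls 62 mm apart inside (no room for fingers beside the bar). Origin at worktop level below the middle of the bar lying in it.
- bar_1: wrapped chocolate biscuit bar, brown wrapper with orange ends, 52 mm wide (its x) by 150 mm long (its y) by 16 mm thick (z up), 53 g give or take; origin at the centre of its underside. Starts flat on the worktop.
- bar_2: wrapped chocolate biscuit bar, brown wrapper with orange ends, 52 mm wide (its x) by 150 mm long (its y) by 16 mm thick (z up), 53 g give or take; origin at the centre of its underside. Starts flat on the worktop.
- bar_3: wrapped chocolate biscuit bar, brown wrapper with orange ends, 52 mm wide (its x) by 150 mm long (its y) by 16 mm thick (z up), 53 g give or take; origin at the centre of its underside. Starts lying lengthwise in the box (underside at z = 12 mm), its last 46 mm sticking out of the open front; only there can it be gripped, and it can be lifted straight up out of the box.
- bar_4: wrapped chocolate biscuit bar, brown wrapper with orange ends, 52 mm wide (its x) by 150 mm long (its y) by 16 mm thick (z up), 53 g give or take; origin at the centre of its underside. Starts lying in tray_a, already dealt.
- brush: Bystander, loose: leave alone. Grinder brush with brown handle lying on the worktop among the bars, 46 x 150 (y) x 20 mm; origin at the centre of its underside.
- jar: Bystander, loose: leave alone. Sugar jar, 59 mm across, 95 mm high; origin at the centre of its underside.
- number_block: Bystander, loose: leave alone. Standing oak block with a burnt-in figure, 24 (x) x 41 (y) x 72 mm high; origin at the centre of its underside.
- glass: Bystander, loose: leave alone. Small clear glass, 47 mm across, 58 mm high; origin at the centre of its underside.
- cup: Bystander, loose: leave alone. Espresso cup, 63 (x) x 88 (y, with handle) x 49 mm high; origin at the centre of its underside's extents.

How it is judged:
By the outcome, as a careful person would: the job done as asked, in the order asked, and still so for the second after the job is handed in, with the robot touching nothing.
It also fails if it takes over 72 s, if anything falls off the work surface, if the arm or the gripper's body presses on something with over 40 N, if the wrist force passes 120 N, or if a joint passes its speed limit or range.

### The arm

A 6-joint arm with a two-finger parallel gripper is mounted at the origin on a cart in front of the work surface, level with it; the furniture and walls round the work are solid. World frame = base frame: x ahead of the robot, y to its left, z up, the work surface at z = 0. Lengths are in m, angles in rad, forces in N, time in s.
With the tool pointing down it reaches from about 0.35 to 0.975 m from the base axis. Payload 4.9 kg.
Tool frame: the origin (TCP) lies at the very end of the fingers, on their centre line; the grasp point (between the pads) lies 19 mm behind it; y points along the fingers, z is the direction in which the jaws open and shut, and the axes are right-handed (so a half turn about y gives the same grasp; the last joint's range is limited). The gripper opens to 85 mm and grips with 20 to 120 N. Pads are 22 mm wide; open, the fingers measure 114 mm over their backs; the gripper's body (76 mm by 85 mm) begins 54 mm behind the grasp point. The pads swing forward as they close: fully open they stand 13 mm farther back than shut.
Start: joints at [1.018, 0.053, 1.613, -0, 1.476, -0.119], TCP at [0.263, 0.567, 0.205] pointing down, gripper open.
Joint ranges: [-3.01, 3.01], [-1.01, 2.22], [0.06, 2.58], [-1.02, 4.17], [0.09, 2.62], [-3.14, 3.14]. Speed limits (rad/s): [2.57, 2.57, 3.14, 3.14, 3.14, 3.14].

### API

Orientations are given as a rotation vector (axis times angle).
In Python, from station import monitor, viewer, ticket gives the robot as it stands.
- The arm moves only by the tool servo_tool, never from a script. Its argument "commands" is one flat list of numbers, 7 for each row, row after row: the turn, a rotation vector about the tool's x, y, z in rad, then the shift along the tool's x, y, z in cm, then the opening, from 0 (shut) to 1 (fully open). In form: [rx, ry, rz, dx, dy, dz, claw, rx, ry, rz, dx, dy, dz, claw, ...]. A call has 1 to 20 rows; each row shifts and turns the pose as measured when the row begins, along the tool's axes as they then stand; what a row does not reach is not made up. A row lasts 1/10 s, in which the tool goes at most 50 mm and 8.59 degrees, less where a joint would pass 70% of its speed; a pose out of reach is approached as far as the arm can. A call is refused whole if a number of a shift passes 5 or a number of a turn 0.15, either way. A call with a gripper value outside its range is refused whole. The fingers move at their own pace and stop on an object; "grip_force" is the grip in N (left out, the last holds). Time passes only in rows, so rows that do not move let the fingers close. It gives the time, the measured TCP pose, the force and the opening at its end, in the units of the state.
- monitor.get_obs(): the state, without advancing time (a new reading comes with each control period).
- viewer.get_image(name): name is "side" or "top" or "wrist"; returns a dict with "frame" (384x512x3 uint8, red, green, blue), "depth" (384x512 float32, m along the optical axis (not along the pixel's ray), 0 where there is no reading), "camera_matrix" (3x3 intrinsics, pixels), "cam_to_world" (4x4, takes a point from camera to world coordinates). Camera axes: x right, y down, z forward; pixel columns grow to the right and rows downward; lengths in m; the calibration is good to about 2 mm. A picture is of the moment at which its call begins.
- ticket.finish_job(): hands the job in, once; it reports no verdict.
The state is a dict: "t": time; "q": joint angles; "dq": joint speeds; "effort": joint torques, N m; "tool_pos": TCP position; "tool_rot": TCP orientation; "contact_force": force on the tool from outside, world axes, zero at the start; "wrist_torque": the same for the moment, N m; "opening": finger opening in m.
Only numpy, scipy, OpenCV 4.12 (cv2) and the standard library are available. Lean on these libraries where they do the work, as an engineer would, in place of code of your own. Each camera call takes 0.05 s, during which the arm holds its last target.

## Working session

There is one attempt and no reset: what is moved stays moved. The work goes in short steps, Python scripts to look and compute and a tool call to move; the robot and the scene stay as the last step left them, time stands still between calls to the robot, and variables do not carry over. Pictures are saved under pics/ and viewed, and the job is handed in when it is done.

Besides the shell and the picture viewer there is one more tool, called by a JSON object that holds its "api" and its "payload". servo_tool: Moves the arm, as the interface text tells. Its arguments: {"type":"object","properties":{"commands":{"type":"array","items":{"type":"number"}},"grip_force":{"type":"number"}},"required":["commands"]}

```bash
ls; mkdir -p pics; cat > h.py <<'E'
import numpy as np, cv2
from station import monitor, viewer, ticket
def snap(n,tag):
    d=viewer.get_image(n); np.savez(f'pics/{tag}.npz',**d)
    cv2.imwrite(f'pics/{tag}.png',cv2.cvtColor(d['frame'],cv2.COLOR_RGB2BGR)); return d
def load(tag): return np.load(f'pics/{tag}.npz')
def ray(d,u,v,z):
    K=d['camera_matrix'];T=d['cam_to_world']
    r=T[:3,:3]@np.linalg.solve(K,np.array([u,v,1.]));o=T[:3,3]
    return o+r*(z-o[2])/r[2]
def cloud(d):
    K=d['camera_matrix'];T=d['cam_to_world'];D=d['depth']
    v,u=np.mgrid[:D.shape[0],:D.shape[1]]
    p=np.stack([u,v,np.ones_like(u)],-1)@np.linalg.inv(K).T*D[...,None]
    P=p@T[:3,:3].T+T[:3,3]; P[D==0]=np.nan; return P
E
python3 - <<'E'
from h import *
np.set_printoptions(precision=4,suppress=True)
for n in ['top','side','wrist']:
    d=snap(n,n+'0'); print(n,d['camera_matrix'].tolist(),d['cam_to_world'].round(3).tolist())
print(monitor.get_obs())
E
```

```text
pics
top [[346.71217407316385, 0.0, 257.32457312110546], [0.0, 346.71217407316385, 190.31925274755073], [0.0, 0.0, 1.0]] [[-0.474, -0.858, 0.196, 0.289], [-0.88, 0.462, -0.108, 0.098], [0.002, -0.224, -0.975, 1.218], [0.0, 0.0, 0.0, 1.0]]
side [[353.108116853122, 0.0, 258.6775019135516], [0.0, 353.108116853122, 191.01855285006414], [0.0, 0.0, 1.0]] [[-0.999, -0.03, 0.044, 0.505], [-0.053, 0.679, -0.733, 0.747], [-0.008, -0.734, -0.679, 0.767], [0.0, 0.0, 0.0, 1.0]]
wrist [[275.35754315594323, 0.0, 258.27078060294076], [0.0, 275.35754315594323, 192.74953410891882], [0.0, 0.0, 1.0]] [[0.421, 0.875, 0.241, 0.202], [0.907, -0.405, -0.114, 0.596], [-0.002, 0.267, -0.964, 0.373], [0.0, 0.0, 0.0, 1.0]]
{'t': 0.15, 'q': array([ 1.018 ,  0.0532,  1.614 ,  0.    ,  1.476 , -0.119 ]), 'dq': array([ 0.0011, -0.0019, -0.0046,  0.0013, -0.0002,  0.0018]), 'effort': array([ -0.0004, -39.4243, -37.072 ,  -0.0002,   0.0047,  -0.    ]), 'tool_pos': array([0.2624, 0.5667, 0.2037]), 'tool_rot': array([-1.5454,  0.3407, -0.3398]), 'contact_force': array([-0.0338, -0.4674,  0.0737]), 'wrist_torque': array([-0.0114,  0.0264,  0.0032]), 'opening': 0.08517550262383}
```

View pics/top0.png

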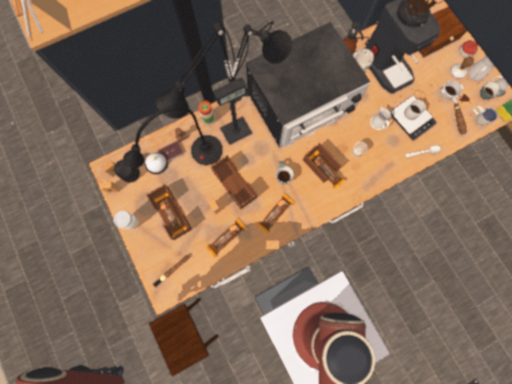

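View pics/side0.png

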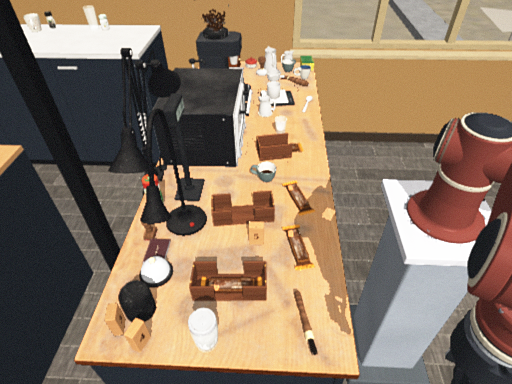

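```bash
python3 - <<'E'
from h import *
for t,(x0,y0,x1,y1) in {'top0':(90,120,390,310),'side0':(90,120,360,360)}.items():
    im=cv2.imread(f'pics/{t}.png')[y0:y1,x0:x1]
    s=min(800/im.shape[1],600/im.shape[0]); cv2.imwrite(f'pics/{t}z.png',cv2.resize(im,None,fx=s,fy=s,interpolation=cv2.INTER_CUBIC)); print(t,s)
d=load('top0')
for p in [(0,0,0),(.263,.567,.2),(.263,.567,0),(.5,0,0)]:
    T=np.linalg.inv(d['cam_to_world']);c=T[:3,:3]@p+T[:3,3];uv=d['camera_matrix']@c;print(p,uv[:2]/uv[2])
for uv in [(226,238),(277,212),(325,165),(169,212),(235,182),(172,270),(206,150),(130,165),(122,219),(285,173)]: print(uv,ray(d,*uv,0.02).round(3), cloud(d)[uv[1],uv[0]].round(3))
E
```

```text
top0 2.6666666666666665
side0 2.5
(0, 0, 0) [324.61606625 334.85610369]
(0.263, 0.567, 0.2) [108.47398417 363.22049328]
(0.263, 0.567, 0) [134.01461637 347.14800434]
(0.5, 0, 0) [252.92995965 203.34096647]
(226, 238) [0.434 0.14  0.02 ] [0.434 0.14  0.015]
(277, 212) [ 0.43  -0.058  0.02 ] [ 0.43  -0.058  0.016]
(325, 165) [ 0.497 -0.294  0.02 ] [ 0.496 -0.291  0.029]
(169, 212) [0.608 0.274 0.02 ] [0.609 0.275 0.017]
(235, 182) [0.595 0.021 0.02 ] [0.598 0.021 0.007]
(172, 270) [0.424 0.349 0.02 ] [0.425 0.35  0.016]
(206, 150) [0.752 0.059 0.02 ] [0.747 0.059 0.033]
(130, 165) [0.83  0.325 0.02 ] [0.725 0.281 0.254]
(122, 219) [0.664 0.429 0.02 ] [0.64  0.408 0.096]
(285, 173) [ 0.54  -0.152  0.02 ] [ 0.539 -0.151  0.024]
```

View pics/top0z.png

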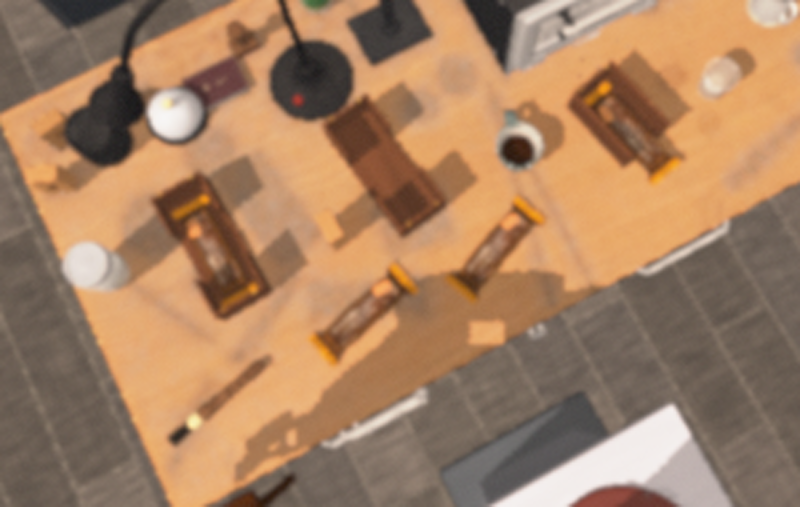

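View pics/side0z.png

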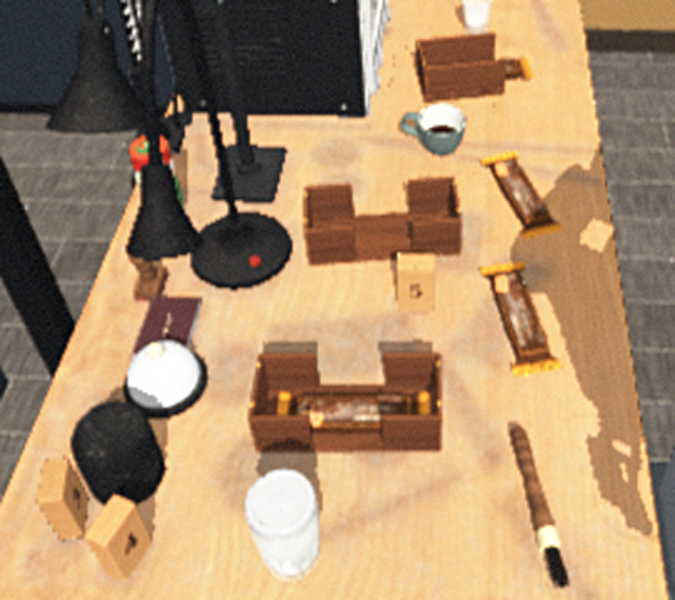

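View pics/wrist0.png

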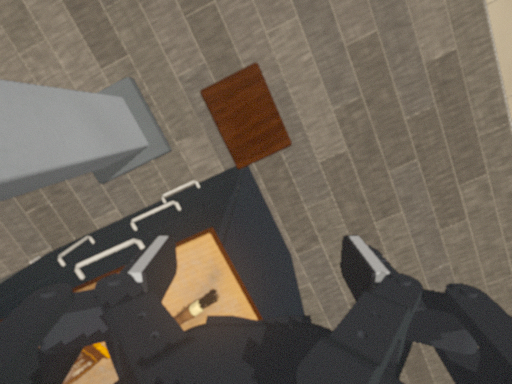

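```bash
cat > m.py <<'E'
from h import *
np.set_printoptions(precision=4,suppress=True)
def orange(tag,z=0.016):
    d=load(tag);P=cloud(d);hsv=cv2.cvtColor(d['frame'],cv2.COLOR_RGB2HSV)
    m=((hsv[...,0]>11)&(hsv[...,0]<24)&(hsv[...,1]>200)&(hsv[...,2]>140)).astype(np.uint8)
    n,l,s,c=cv2.connectedComponentsWithStats(m)
    for i in range(1,n):
        if s[i,4]>=6:
            q=P[l==i]; med=np.nanmedian(q,0)
            if 0.3<med[0]<0.8 and abs(med[1])<.6: print(tag,c[i].round(1),s[i,4],'ray',ray(d,*c[i],z)[:2],'depth',med)
def walls(tag,c,r=.13,lo=.045,hi=.068):
    P=cloud(load(tag)).reshape(-1,3)
    k=(P[:,2]>lo)&(P[:,2]<hi)&(np.hypot(P[:,0]-c[0],P[:,1]-c[1])<r)
    q=P[k]; (cx,cy),(w,h),a=cv2.minAreaRect((q[:,:2]*1000).astype(np.float32)); print(tag,'rect',cx,cy,w,h,a,k.sum(), np.median(q[:,2]))
    return q
E
python3 - <<'E'
from m import *
for t in ['top0','side0']: orange(t)
for n,c in dict(a=(.608,.274),b=(.595,.021)).items():
    for t in ['top0','side0']: print(n);walls(t,c,.11)
print('box')
for t in ['top0','side0']: walls(t,(.515,-.295),.09)
P=cloud(load('top0')).reshape(-1,3);Q=cloud(load('side0')).reshape(-1,3)
for X in(P,Q):
  k=(X[:,2]<.01)&(X[:,2]>-.01); print('table z',np.nanmedian(X[k,2]))
  k=(X[:,0]>.3)&(X[:,0]<.75)&(abs(X[:,1])<.5)&(X[:,2]>.11)&(X[:,2]<.6);q=X[k]
  b=np.round(q/.05).astype(int);u,n=np.unique(b,axis=0,return_counts=True); print((u[n>4]*.05).round(2).tolist())
E
```

```text
top0 [314.4 154.2] 32 ray [ 0.5516 -0.2818] depth [ 0.5506 -0.2833  0.0171]
top0 [338.4 183.4] 32 ray [ 0.4165 -0.3019] depth [ 0.4163 -0.3021  0.0174]
top0 [161.5 196.9] 40 ray [0.671  0.2754] depth [0.6724 0.2758 0.0108]
top0 [287.5 198.6] 33 ray [ 0.4543 -0.1143] depth [ 0.4553 -0.1161  0.006 ]
top0 [240.2 224.2] 32 ray [0.4532 0.075 ] depth [0.456  0.075  0.0064]
top0 [262.8 227.4] 19 ray [0.4059 0.0111] depth [0.4082 0.0106 0.007 ]
top0 [183.4 227.7] 10 ray [0.5358 0.2543] depth [0.5364 0.2541 0.0112]
top0 [176.9 231.6] 8 ray [0.5342 0.2801] depth [0.5353 0.2805 0.0111]
top0 [211.2 250.6] 29 ray [0.4201 0.2044] depth [0.4202 0.2053 0.0062]
side0 [308.  211.2] 11 ray [0.4039 0.0172] depth [0.403  0.0061 0.0056]
side0 [296.1 226.6] 7 ray [0.4402 0.0792] depth [0.4396 0.0692 0.0057]
side0 [202.8 282.5] 13 ray [0.673 0.272] depth [0.6738 0.2698 0.0109]
side0 [259.1 282. ] 10 ray [0.5352 0.264 ] depth [0.5355 0.262  0.0111]
a
top0 rect 603.3926391601562 307.6009521484375 180.2120819091797 145.46983337402344 2.980719804763794 227 0.05827695988212733
a
side0 rect 607.52490234375 273.51
[... 1879 characters left out ...]
0.4, 0.15], [0.65, -0.4, 0.2], [0.65, -0.35, 0.2], [0.65, -0.3, 0.2], [0.65, -0.25, 0.2], [0.65, -0.2, 0.1], [0.65, -0.2, 0.15], [0.65, -0.2, 0.2], [0.65, -0.15, 0.2], [0.7, -0.5, 0.2], [0.7, -0.45, 0.2], [0.7, -0.4, 0.2], [0.7, -0.35, 0.2], [0.7, -0.3, 0.2], [0.7, -0.25, 0.2], [0.7, -0.2, 0.1], [0.7, -0.2, 0.15], [0.7, -0.2, 0.2], [0.7, 0.25, 0.25], [0.7, 0.3, 0.25], [0.75, -0.5, 0.2], [0.75, -0.45, 0.2], [0.75, -0.4, 0.2], [0.75, -0.35, 0.2], [0.75, -0.3, 0.2], [0.75, -0.25, 0.2], [0.75, -0.2, 0.1], [0.75, -0.2, 0.15], [0.75, -0.2, 0.2], [0.75, -0.15, 0.15], [0.75, 0.15, 0.4], [0.75, 0.2, 0.35], [0.75, 0.2, 0.4], [0.75, 0.25, 0.25], [0.75, 0.25, 0.3], [0.75, 0.25, 0.35], [0.75, 0.3, 0.25]]
```

```bash
cat > g.py <<'E'
from m import *
from scipy.spatial.transform import Rotation as R
def go(x,y,z,jaw,q=True):
    """print turn about tool axes and shift (after the turn / before the turn) to reach TCP x,y,z with jaw-axis angle (deg, mod 180)"""
    o=monitor.get_obs();p=o['tool_pos'];A=R.from_rotvec(o['tool_rot'])
    M=A.as_matrix();cur=np.degrees(np.arctan2(M[1,2],M[0,2]))
    dj=(jaw-cur+90)%180-90
    for alt in ([dj] if abs(dj)<45 else [dj, dj-180*np.sign(dj)]):
        a=np.radians(cur+alt);c,s=np.cos(a),np.sin(a)
        T=np.array([[s,0,c],[-c,0,s],[0,-1,0]])
        rv=(A.inv()*R.from_matrix(T)).as_rotvec(); w=np.array([x,y,z])-p
        print('alt',round(alt,1),'turn',rv.round(3),'cm before-turn',(M.T@w*100).round(2),'after-turn',(T.T@w*100).round(2))
    print('t',o['t'],'pos',p.round(4),'jaw',round(cur,1),'q',o['q'].round(2),'F',o['contact_force'].round(2),'open',round(o['opening'],4))
E
python3 - <<'E'
from g import *
go(.4375,.140,.16,14.3)
P=cloud(load('top0')).reshape(-1,3);Q=cloud(load('side0')).reshape(-1,3)
for X in (P,Q):
  k=(X[:,1]>.1)&(X[:,1]<.4)&(X[:,2]>.12)&(X[:,2]<.5)&(X[:,0]<.9)&(X[:,0]>.3);q=X[k];print(np.nanmin(q,0),np.nanmax(q,0),np.sort(q[:,0])[:10])
E
```

```text
alt -50.8 turn [0.002 0.887 0.   ] cm before-turn [ 33.82   4.41 -31.35] after-turn [45.67  4.37  6.43]
alt 129.2 turn [ 0.001 -2.254 -0.002] cm before-turn [ 33.82   4.41 -31.35] after-turn [-45.67   4.37  -6.43]
t 0.15 pos [0.2624 0.5667 0.2037] jaw 65.1 q [ 1.02  0.05  1.61  0.    1.48 -0.12] F [-0.03 -0.47  0.07] open 0.0852
[0.7131 0.1003 0.2281] [0.8983 0.2942 0.4071] [0.7131 0.7134 0.7136 0.7137 0.714  0.7143 0.7147 0.7148 0.7148 0.7151]
[0.7152 0.1    0.2302] [0.8994 0.2959 0.4044] [0.7152 0.7158 0.7161 0.7162 0.7164 0.7166 0.7166 0.7168 0.7169 0.7173]
```

{"api": "servo_tool", "payload": {"commands": [0,0,0,2.82,0,-2.61,1,0,0,0,2.82,0,-2.61,1,0,0,0,2.82,0,-2.61,1,0,0,0,2.82,0,-2.61,1,0,0,0,2.82,0,-2.61,1,0,0,0,2.82,0,-2.61,1,0,0,0,2.82,0,-2.61,1,0,0,0,2.82,0,-2.61,1,0,0,0,2.82,0,-2.61,1,0,0,0,2.82,0,-2.61,1,0,0,0,2.82,0,-2.61,1,0,0,0,2.82,0,-2.61,1,0,0.148,0,0,0,0,1,0,0.148,0,0,0,0,1,0,0.148,0,0,0,0,1,0,0.148,0,0,0,0,1,0,0.148,0,0,0,0,1,0,0.148,0,0,0,0,1,0,0,0,0,0,0,1], "grip_force": 40}}

```text
t: 2.05
tool_pos: [0.4408, 0.1208, 0.1973]
tool_rot: [-1.324, 1.032, -1.028]
contact_force: [0.0, 0.7, -0.7]
opening: 0.0851
```

```bash
python3 - <<'E'
from g import *
snap('wrist','w1'); go(.4375,.140,.16,14.3); orange('w1')
E
```

```text
alt 0.3 turn [ 0.009 -0.005  0.004] cm before-turn [-1.95  3.72  0.18] after-turn [-1.93  3.72  0.16]
t 2.1 pos [0.4407 0.1209 0.1972] jaw 14.0 q [ 0.11 -0.36  1.99 -0.01  1.52 -0.14] F [ 0.31 -0.06 -0.02] open 0.0854
w1 [377.7  35. ] 6 ray [0.5341 0.3045] depth [0.5206 0.2897 0.0604]
w1 [364.4  83.3] 7 ray [0.537  0.2526] depth [0.5227 0.2439 0.0608]
w1 [261.   99.1] 353 ray [0.4223 0.2059] depth [0.4221 0.2064 0.0068]
w1 [470.8 109.5] 72 ray [0.6718 0.2552] depth [0.6749 0.2561 0.0117]
w1 [260.6 205.5] 286 ray [0.4546 0.0748] depth [0.4552 0.0718 0.0068]
w1 [218.1 237.3] 238 ray [0.4086 0.0154] depth [0.4081 0.011  0.007 ]
w1 [244.5 315.9] 21 ray [ 0.4735 -0.1019] depth [ 0.4752 -0.1091  0.007 ]
```

View pics/w1.png

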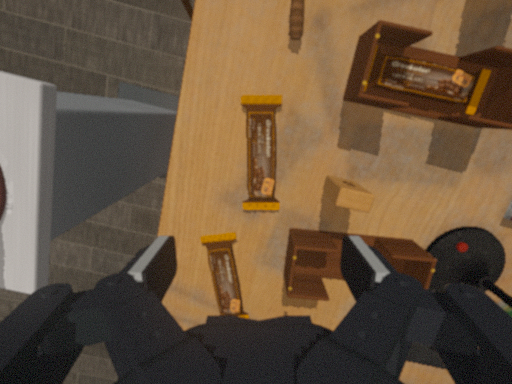

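{"api": "servo_tool", "payload": {"commands": [0.01,-0.003,0.004,-1.8,1.0,0.25,1,0,0,0,0,3,0,1,0,0,0,0,3,0,1,0,0,0,0,3,0,1,0,0,0,0,3,0,1,0,0,0,0,3,0,1,0,0,0,0,0,0,1]}}

```text
t: 2.8
tool_pos: [0.4405, 0.1401, 0.0339]
tool_rot: [-1.32, 1.002, -1.01]
contact_force: [-0.4, -1.1, 0.4]
opening: 0.0854
```

```bash
python3 - <<'E'
from g import *
go(.4385,.139,.001,13.8)
snap('wrist','w2')
X=cloud(load('w1')).reshape(-1,3);Y=cloud(load('top0')).reshape(-1,3)
for X in (X,Y):
  k=(X[:,2]>.062)&(X[:,2]<.08)&(abs(X[:,0]-.55)<.1)&(abs(X[:,1]-.1)<.07);print('block',X[k].mean(0),X[k].min(0),X[k].max(0))
walls('w1',(.595,.026),.11)
E
```

```text
alt -1.7 turn [-0.007  0.03   0.   ] cm before-turn [ 0.05  3.29 -0.24] after-turn [ 0.06  3.29 -0.22]
t 2.8 pos [0.4405 0.1401 0.0339] jaw 15.5 q [ 0.15 -0.18  2.13  0.    1.18 -0.12] F [-0.36 -1.11  0.42] open 0.0854
block [0.5489 0.1255 0.0714] [0.5052 0.0341 0.0621] [0.5716 0.1361 0.0744]
block [0.5488 0.1207 0.0709] [0.5062 0.0341 0.0622] [0.6223 0.1357 0.0785]
w1 rect 591.9370727539062 55.88983154296875 178.45315551757812 135.31578063964844 8.242453575134277 1689 0.0575786791222791
```

View pics/w2.png

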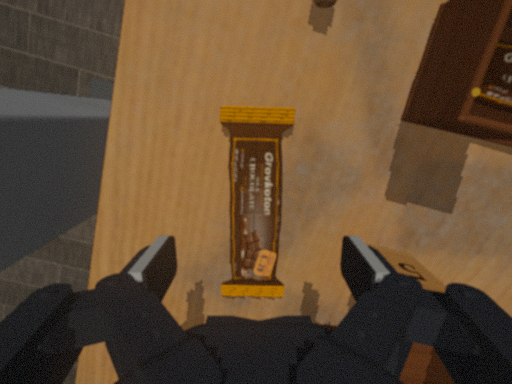

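{"api": "servo_tool", "payload": {"commands": [0,0.03,0,0,1.5,-0.2,1,0,0,0,0,1.5,0,1,0,0,0,0,0.3,0,1,0,0,0,0,0,0,1]}}

```text
t: 3.25
tool_pos: [0.4472, 0.141, 0.0107]
tool_rot: [-1.298, 1.011, -1.037]
contact_force: [-0.1, -0.7, 0.6]
opening: 0.0856
```

```bash
python3 - <<'E'
from g import *
go(.4385,.139,.001,13.8)
E
```

```text
alt -0.3 turn [-0.023  0.005  0.002] cm before-turn [-0.02  0.95 -0.92] after-turn [-0.01  0.97 -0.89]
t 3.25 pos [0.4472 0.141  0.0107] jaw 14.1 q [ 0.15 -0.13  2.14  0.    1.11 -0.1 ] F [-0.14 -0.74  0.58] open 0.0856
```

{"api": "servo_tool", "payload": {"commands": [-0.023,0.005,0,0,0.5,-0.9,1,0,0,0,0,0.3,0,1,0,0,0,0,0,0,1]}}

```text
t: 3.55
tool_pos: [0.4409, 0.1391, 0.0059]
tool_rot: [-1.311, 1.025, -1.034]
contact_force: [-0.5, -0.8, 0.0]
opening: 0.0853
```

```bash
python3 - <<'E'
from g import *
go(.4385,.139,.001,13.8)
E
```

```text
alt -0.0 turn [-0.005  0.     0.003] cm before-turn [-0.04  0.49 -0.24] after-turn [-0.04  0.49 -0.23]
t 3.55 pos [0.4409 0.1391 0.0059] jaw 13.8 q [ 0.15 -0.13  2.14 -0.    1.12 -0.09] F [-0.54 -0.84  0.02] open 0.0853
```

{"api": "servo_tool", "payload": {"commands": [-0.005,0,0,0,0.5,-0.2,1,0,0,0,0,0,0,1,0,0,0,0,0,0,0.3,0,0,0,0,0,0,0.3,0,0,0,0,0,0,0.3,0,0,0,0,0,0,0.3,0,0,0,0,0,0,0.3,0,0,0,0,0,0,0.3], "grip_force": 40}}

```text
t: 4.35
tool_pos: [0.4392, 0.1387, 0.0011]
tool_rot: [-1.315, 1.028, -1.032]
contact_force: [0.2, -0.2, -0.2]
opening: 0.0259
```

```bash
python3 - <<'E'
from g import *
go(.4385,.139,.001,13.8)
E
```

```text
alt -0.0 turn [-0.     0.     0.003] cm before-turn [-0.05  0.01 -0.06] after-turn [-0.05  0.01 -0.06]
t 4.35 pos [0.4392 0.1387 0.0011] jaw 13.8 q [ 0.15 -0.12  2.15 -0.    1.12 -0.09] F [ 0.15 -0.22 -0.16] open 0.0259
```

```bash
python3 - <<'E'
from g import *
snap('wrist','w3');snap('side','s3')
im=cv2.imread('pics/s3.png')[150:330,200:380];cv2.imwrite('pics/s3z.png',cv2.resize(im,None,fx=3.3,fy=3.3,interpolation=cv2.INTER_CUBIC))
E
```

```text
(no output)
```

View pics/w3.png

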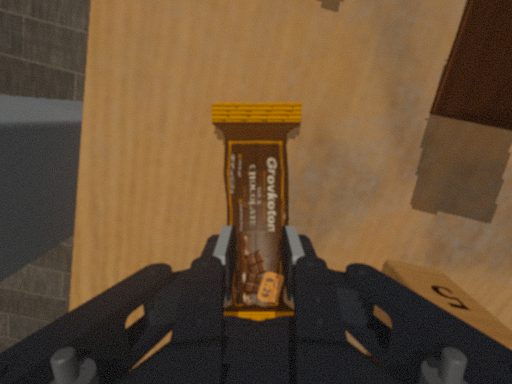

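View pics/s3z.png

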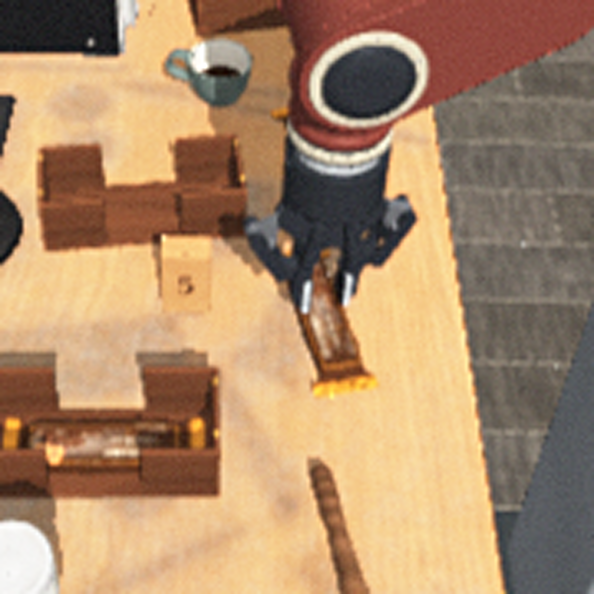

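{"api": "servo_tool", "payload": {"commands": [0,0,0,0,0,0,0,0,0,0,0,0,0,0,0,0,0,0,0,0,0,0,0,0,0,0,0,0]}}

```text
t: 4.85
tool_pos: [0.4393, 0.1387, 0.0011]
tool_rot: [-1.315, 1.028, -1.032]
contact_force: [0.3, -0.6, -0.5]
opening: -0.0
```

```bash
python3 - <<'E'
from g import *
go(.4385,.139,.001,13.8)
snap('wrist','w4')
E
```

```text
alt -0.0 turn [-0.     0.     0.003] cm before-turn [-0.05  0.01 -0.07] after-turn [-0.05  0.01 -0.07]
t 4.85 pos [0.4393 0.1387 0.0011] jaw 13.8 q [ 0.15 -0.12  2.15 -0.    1.11 -0.09] F [ 0.27 -0.63 -0.47] open -0.0
```

View pics/w4.png

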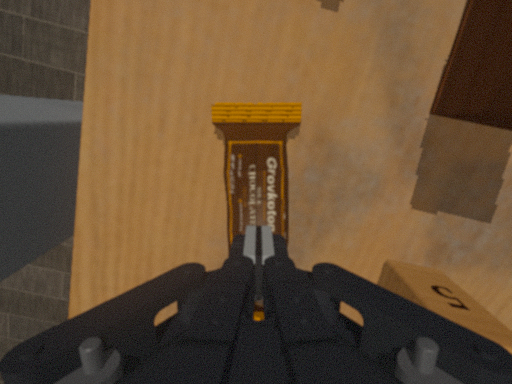

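```bash
python3 - <<'E'
from g import *
for t in ['w4','s3']:
  d=load(t);P=cloud(d)
  if t=='w4':
    for v in range(222,262,4):print(v,P[v,245],P[v,251],P[v,263])
    print('bar',P[180,258],'tab',P[180,180])
  else:
    for (u,v) in [(293,238),(305,237),(294,242),(303,242),(305,240)]: print(u,v,P[v,u])
print(load('w4')['cam_to_world'])
E
```

```text
222 [0.4307 0.1433 0.0157] [0.4342 0.1442 0.0158] [0.4413 0.1456 0.0149]
226 [0.4313 0.1405 0.0149] [0.4335 0.1491 0.0339] [0.4396 0.1509 0.0345]
230 [0.432  0.1376 0.0142] [0.4336 0.1494 0.0399] [0.4399 0.1498 0.0372]
234 [0.4313 0.1447 0.0359] [0.4337 0.1494 0.0446] [0.4397 0.15   0.0427]
238 [0.4311 0.1482 0.0481] [0.4338 0.1494 0.0492] [0.4396 0.1501 0.0477]
242 [0.4312 0.1488 0.0536] [0.4341 0.1487 0.0521] [0.4395 0.1503 0.0526]
246 [0.4314 0.1487 0.0574] [0.4341 0.1489 0.0566] [0.4392 0.1508 0.0578]
250 [0.4317 0.1482 0.0603] [0.4341 0.1495 0.0615] [0.4394 0.1502 0.0604]
254 [0.4318 0.1489 0.065 ] [0.4342 0.1495 0.0651] [0.4393 0.1501 0.064 ]
258 [0.4318 0.1496 0.0698] [0.4342 0.1499 0.0692] [0.4397 0.1487 0.0648]
bar [0.4322 0.1699 0.0138] tab [0.3851 0.1552 0.0005]
293 238 [0.4526 0.1536 0.0549]
305 237 [0.4212 0.1467 0.0525]
294 242 [0.4473 0.1345 0.0154]
303 242 [0.4249 0.1479 0.0332]
305 240 [0.42   0.1453 0.0386]
[[ 0.9711  0.2297  0.0647  0.4237]
 [ 0.2387 -0.9351 -0.2619  0.205 ]
 [ 0.0004  0.2698 -0.9629  0.1704]
 [ 0.      0.      0.      1.    ]]
```

```bash
python3 - <<'E'
from g import *
d=snap('side','s4')
im=cv2.imread('pics/s4.png')[190:270,250:340];cv2.imwrite('pics/s4z.png',cv2.resize(im,None,fx=7,fy=7,interpolation=cv2.INTER_NEAREST))
T=np.linalg.inv(d['cam_to_world'])
for z in (.001,.02,.03,.04):
    c=T[:3,:3]@[.4385,.149,z]+T[:3,3];uv=d['camera_matrix']@c;print(z,uv[:2]/uv[2])
P=cloud(d)
for v in range(228,256,2): print(v,[P[v,u].round(3).tolist() for u in (296,298,300)])
E
```

```text
0.001 [297.0476 249.706 ]
0.02 [297.517  245.2853]
0.03 [297.7693 242.9096]
0.04 [298.0253 240.4991]
228 [[0.448, 0.159, 0.101], [0.443, 0.158, 0.1], [0.436, 0.139, 0.079]]
230 [[0.447, 0.159, 0.093], [0.442, 0.153, 0.087], [0.436, 0.144, 0.076]]
232 [[0.447, 0.155, 0.08], [0.441, 0.153, 0.078], [0.436, 0.15, 0.075]]
234 [[0.446, 0.156, 0.074], [0.44, 0.149, 0.067], [0.435, 0.148, 0.065]]
236 [[0.445, 0.15, 0.059], [0.44, 0.15, 0.06], [0.435, 0.15, 0.06]]
238 [[0.445, 0.152, 0.053], [0.439, 0.151, 0.052], [0.434, 0.15, 0.052]]
240 [[0.444, 0.152, 0.045], [0.439, 0.153, 0.047], [0.434, 0.15, 0.043]]
242 [[0.444, 0.154, 0.039], [0.438, 0.151, 0.037], [0.433, 0.149, 0.034]]
244 [[0.442, 0.139, 0.013], [0.436, 0.139, 0.013], [0.431, 0.14, 0.014]]
246 [[0.442, 0.148, 0.015], [0.437, 0.148, 0.016], [0.431, 0.145, 0.013]]
248 [[0.442, 0.152, 0.012], [0.437, 0.155, 0.016], [0.432, 0.154, 0.016]]
250 [[0.443, 0.161, 0.015], [0.437, 0.159, 0.012], [0.432, 0.159, 0.013]]
252 [[0.442, 0.166, 0.013], [0.437, 0.167, 0.015], [0.432, 0.164, 0.011]]
254 [[0.443, 0.175, 0.016], [0.437, 0.173, 0.014], [0.432, 0.175, 0.016]]
```

View pics/s4z.png

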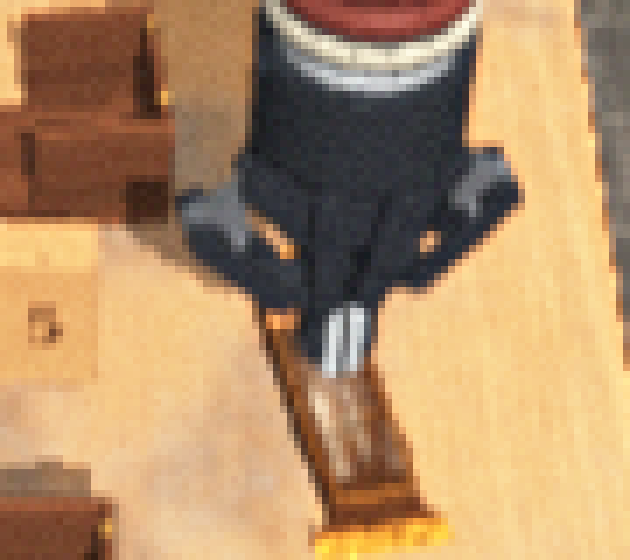

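{"api": "servo_tool", "payload": {"commands": [0,0,0,0,0,0,1,0,0,0,0,0,0,1,0,0,0,0,0,0,1,0,0,0,0,0,0,1,0,0,0,0,0,0,1,0,0,0,0,0,0,1,0,0,0,0,0,0,1,0,0,0,0,1,0,1,0,0,0,0,1,0,1,0,0,0,0,0,0,1]}}

```text
t: 5.95
tool_pos: [0.4391, 0.1386, -0.0206]
tool_rot: [-1.315, 1.028, -1.032]
contact_force: [-0.6, -0.3, 0.0]
opening: 0.0857
```

```bash
python3 - <<'E'
from g import *
go(.4385,.139,-.030,13.8)
d=snap('side','s5')
im=cv2.imread('pics/s5.png')[190:270,250:340];cv2.imwrite('pics/s5z.png',cv2.resize(im,None,fx=7,fy=7,interpolation=cv2.INTER_NEAREST))
E
```

```text
alt -0.0 turn [-0.     0.001  0.003] cm before-turn [-0.05  0.94 -0.05] after-turn [-0.05  0.94 -0.05]
t 5.95 pos [ 0.4391  0.1386 -0.0206] jaw 13.8 q [ 0.15 -0.08  2.15 -0.    1.07 -0.09] F [-0.62 -0.32  0.01] open 0.0857
```

View pics/s5z.png

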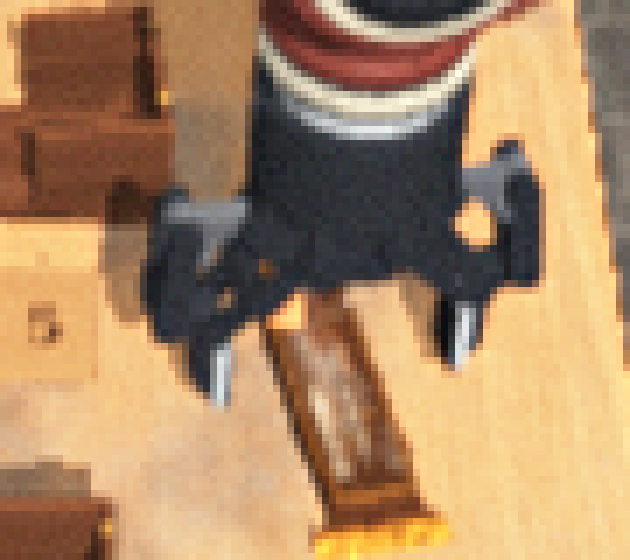

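{"api": "servo_tool", "payload": {"commands": [0,0,0,0,0.5,0,1,0,0,0,0,0.45,0,1,0,0,0,0,0,0,0.3,0,0,0,0,0,0,0.3,0,0,0,0,0,0,0.3,0,0,0,0,0,0,0.3,0,0,0,0,0,0,0.3,0,0,0,0,0,0,0.3], "grip_force": 40}}

```text
t: 6.8
tool_pos: [0.4414, 0.139, -0.0287]
tool_rot: [-1.312, 1.025, -1.033]
contact_force: [0.8, 0.1, -0.4]
opening: 0.0492
```

```bash
python3 - <<'E'
from g import *
go(.4385,.139,-.030,13.8)
d=snap('side','s6')
im=cv2.imread('pics/s6.png')[190:270,250:340];cv2.imwrite('pics/s6z.png',cv2.resize(im,None,fx=7,fy=7,interpolation=cv2.INTER_NEAREST))
E
```

```text
alt -0.0 turn [-0.004  0.001  0.003] cm before-turn [-0.07  0.13 -0.28] after-turn [-0.07  0.13 -0.28]
t 6.8 pos [ 0.4414  0.139  -0.0287] jaw 13.8 q [ 0.15 -0.06  2.15 -0.    1.05 -0.09] F [ 0.85  0.08 -0.4 ] open 0.0492
```

View pics/s6z.png

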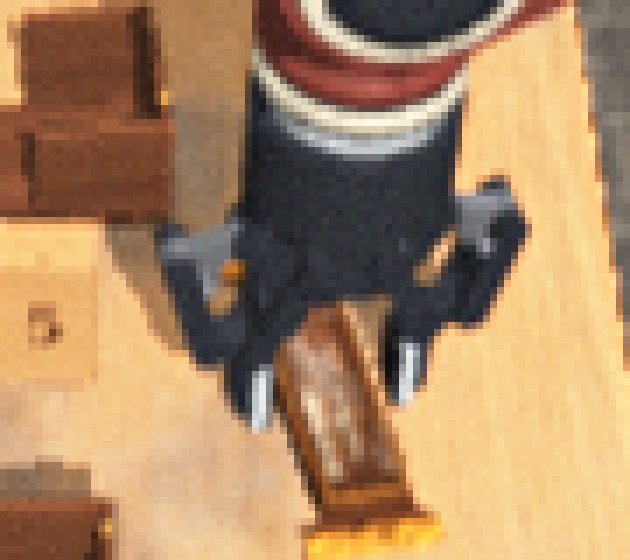

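{"api": "servo_tool", "payload": {"commands": [0,0,0,0,-1,0,0.3,0,0,0,0,-2.5,0,0.3,0,0,0,0,-2.5,0,0.3,0,0,0,0,-2.5,0,0.3,0,0,0,0,-2.5,0,0.3,0,0,0,0,-2,0,0.3,0,0,0,0,0,0,0.3,0,0,0,0,0,0,0.3]}}

```text
t: 7.65
tool_pos: [0.4389, 0.139, 0.1081]
tool_rot: [-1.314, 1.027, -1.032]
contact_force: [0.2, -0.2, -1.1]
opening: 0.0494
```

```bash
python3 - <<'E'
from g import *
go(.595,.026,.09,98.4)
snap('side','s7');snap('wrist','w7')
E
```

```text
alt 84.6 turn [ 0.    -1.476  0.003] cm before-turn [14.7   1.87 12.46] after-turn [ 13.8    1.81 -13.46]
alt -95.4 turn [-0.004  1.666  0.001] cm before-turn [14.7   1.87 12.46] after-turn [-13.8    1.81  13.46]
t 7.65 pos [0.4389 0.139  0.1081] jaw 13.8 q [ 0.15 -0.28  2.08 -0.    1.34 -0.09] F [ 0.17 -0.23 -1.11] open 0.0494
```

View pics/s7.png

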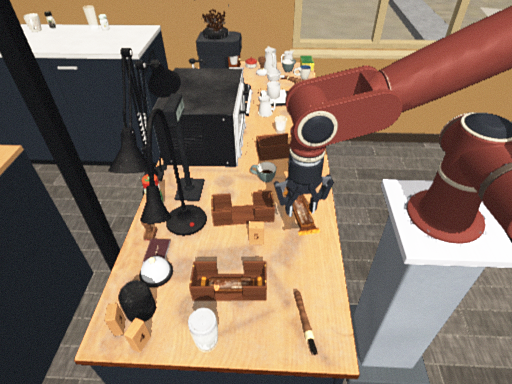

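View pics/w7.png

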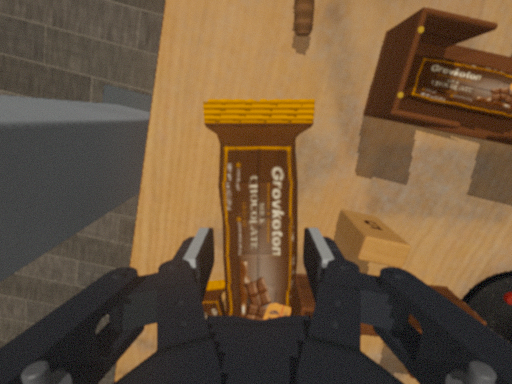

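{"api": "servo_tool", "payload": {"commands": [0,0,0,2.45,0,2.1,0.3,0,0,0,2.45,0,2.1,0.3,0,0,0,2.45,0,2.1,0.3,0,0,0,2.45,0,2.1,0.3,0,0,0,2.45,0,2.1,0.3,0,0,0,2.45,0,2.1,0.3,0,-0.147,0,0,0,0,0.3,0,-0.147,0,0,0,0,0.3,0,-0.147,0,0,0,0,0.3,0,-0.147,0,0,0,0,0.3,0,-0.147,0,0,0,0,0.3,0,-0.147,0,0,0,0,0.3,0,-0.147,0,0,0,0,0.3,0,-0.147,0,0,0,0,0.3,0,-0.147,0,0,0,0,0.3,0,-0.147,0,0,0,0,0.3,0,0,0,0,0,0,0.3,0,0,0,0,0,0,0.3]}}

```text
t: 9.55
tool_pos: [0.5808, 0.0219, 0.0678]
tool_rot: [-1.559, -0.09, 0.182]
contact_force: [-0.5, -0.1, -1.4]
opening: 0.0491
```

```bash
python3 - <<'E'
from g import *
go(.595,.026,.09,98.4)
snap('wrist','w8');snap('top','t8'); orange('w8',.14); walls('w8',(.595,.026),.11); 
im=cv2.imread('pics/t8.png')[130:250,160:320];cv2.imwrite('pics/t8z.png',cv2.resize(im,None,fx=5,fy=5,interpolation=cv2.INTER_CUBIC))
E
```

```text
alt -1.5 turn [-0.012  0.027 -0.058] cm before-turn [ 1.34 -2.3   0.18] after-turn [ 1.47 -2.22  0.19]
t 9.55 pos [0.5808 0.0219 0.0678] jaw 99.9 q [-0.09  0.11  1.79 -0.    1.3  -1.83] F [-0.53 -0.09 -1.39] open 0.0491
w8 [105.1  24.5] 707 ray [ 0.4991 -0.0442] depth [ 0.4646 -0.116   0.0069]
w8 [233.2   2.8] 57 ray [ 0.4853 -0.0037] depth [ 0.4358 -0.0213  0.0148]
w8 [287.    5.7] 178 ray [0.4831 0.0137] depth [0.4276 0.0182 0.0068]
w8 [193.8  12.3] 6 ray [ 0.4904 -0.016 ] depth [ 0.4475 -0.0488  0.015 ]
w8 [160.4  18.6] 22 ray [ 0.4941 -0.0265] depth [ 0.4555 -0.0726  0.0145]
w8 [125.7  23.4] 20 ray [ 0.4975 -0.0376] depth [ 0.4631 -0.0977  0.0141]
w8 [258.9 111. ] 2547 ray [0.5172 0.0104] depth [0.5148 0.0105 0.1081]
w8 [265.7 168. ] 507 ray [0.5367 0.0163] depth [0.5351 0.0211 0.1144]
w8 [224.4 198.3] 9 ray [0.5506 0.0031] depth [0.5573 0.0011 0.1135]
w8 [226.  215.7] 40 ray [0.5572 0.0046] depth [0.5654 0.0031 0.1128]
w8 [238.4 218.6] 13 ray [0.5575 0.0095] depth [0.5664 0.0092 0.1127]
w8 [227.4 236.5] 14 ray [0.5654 0.0064] depth [0.5768 0.0053 0.1123]
w8 [287.4 297. ] 50 ray [0.5872 0.0344] depth [0.6054 0.0414 0.1106]
w8 [230.5 302. ] 26 ray [0.5933 0.0119] depth [0.6136 0.0123 0.1098]
w8 rect 582.3982543945312 54.29719924926758 158.66668701171875 135.49781799316406 8.342448234558105 3251 0.059147518628277634
```

View pics/w8.png

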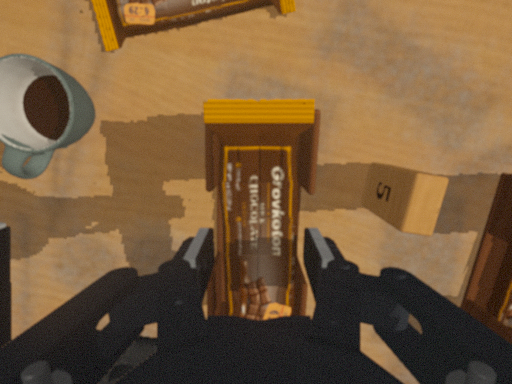

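View pics/t8z.png

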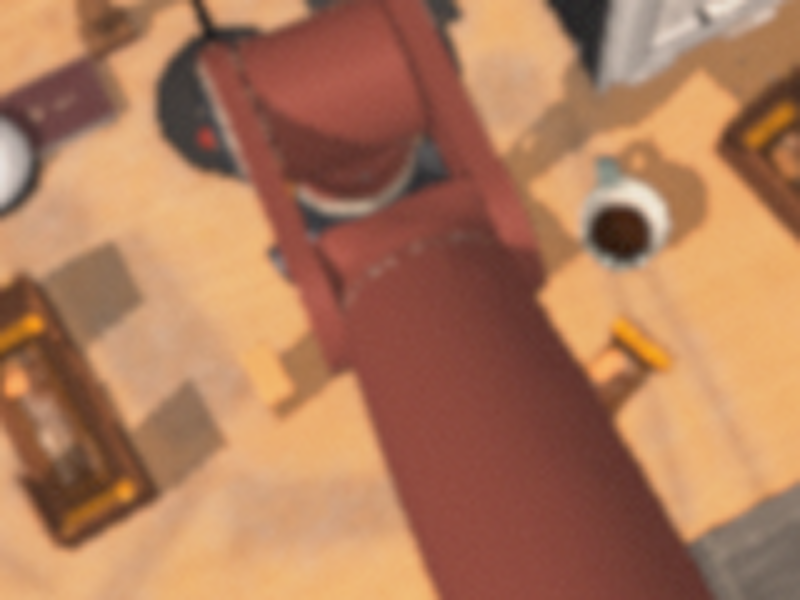

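{"api": "servo_tool", "payload": {"commands": [0,0,0,0,-1.5,0,0.3,-0.012,0.027,-0.058,1.4,-0.8,0.1,0.3,0,0,0,0,0,0,0.3,0,0,0,0,0,0,0.3]}}

```text
t: 10.05
tool_pos: [0.5966, 0.0252, 0.0933]
tool_rot: [-1.569, -0.114, 0.111]
contact_force: [-0.1, -0.2, -0.5]
opening: 0.0492
```

```bash
python3 - <<'E'
from g import *
go(.595,.026,.09,98.4)
snap('wrist','w9')
for t in ['top0','side0','w1','w8','w9']:
    P=cloud(load(t)).reshape(-1,3)
    c=np.array([.595,.026]);a=np.radians(8.4);l=(P[:,:2]-c)@np.array([[np.cos(a),-np.sin(a)],[np.sin(a),np.cos(a)]])
    k=(P[:,2]>.057)&(P[:,2]<.064)&(abs(l[:,0])<.1)&(abs(l[:,1])<.045)
    q=l[k]*1000; print(t,k.sum(),[np.percentile(q[:,i],(1,99)).round(1).tolist() for i in (0,1)], cv2.minAreaRect(q.astype(np.float32)))
E
```

```text
alt 0.2 turn [ 0.001 -0.003  0.002] cm before-turn [-0.15  0.33  0.11] after-turn [-0.15  0.33  0.11]
t 10.05 pos [0.5966 0.0252 0.0933] jaw 98.2 q [-0.08  0.08  1.78 -0.    1.28 -1.8 ] F [-0.11 -0.24 -0.46] open 0.0492
top0 119 [[-89.9, 87.3], [-36.7, 36.5]] ((-1.4681015014648438, -0.1876983642578125), (73.57394409179688, 177.9085693359375), 89.72496795654297)
side0 145 [[-86.8, 90.2], [-36.1, 38.9]] ((1.6664962768554688, 1.3959693908691406), (177.07861328125, 75.50182342529297), 0.11453203856945038)
w1 881 [[-87.7, 89.3], [-36.8, 36.5]] ((1.2647171020507812, -0.4295005798339844), (74.30509948730469, 178.41490173339844), 89.9276351928711)
w8 1591 [[-85.9, 59.3], [-37.7, 35.9]] ((-13.377342224121094, -0.8330307006835938), (74.15258026123047, 148.63919067382812), 89.94244384765625)
w9 2093 [[-87.5, 87.5], [-37.6, 35.7]] ((0.9161605834960938, -0.9983863830566406), (74.22669982910156, 177.10459899902344), 89.86490631103516)
```

View pics/w9.png

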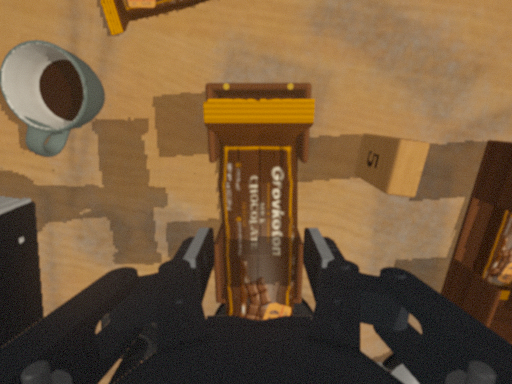

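{"api": "servo_tool", "payload": {"commands": [0,0,0,-0.1,1.8,0.1,0.3,0,0,0,0,1.8,0,0.3,0,0,0,0,1.5,0,0.3,0,0,0,0,0,0,0.3,0,0,0,0,0,0,0.3]}}

```text
t: 10.6
tool_pos: [0.596, 0.0254, 0.0419]
tool_rot: [-1.569, -0.113, 0.111]
contact_force: [0.3, -0.4, 0.0]
opening: 0.0493
```

```bash
python3 - <<'E'
from g import *
go(.5955,.0258,-.0225,98.3)
snap('wrist','w10')
E
```

```text
alt 0.1 turn [ 0.001 -0.002  0.001] cm before-turn [-0.05  6.44  0.05] after-turn [-0.05  6.44  0.04]
t 10.6 pos [0.596  0.0254 0.0419] jaw 98.2 q [-0.08  0.14  1.81 -0.    1.19 -1.8 ] F [ 0.33 -0.4   0.04] open 0.0493
```

View pics/w10.png

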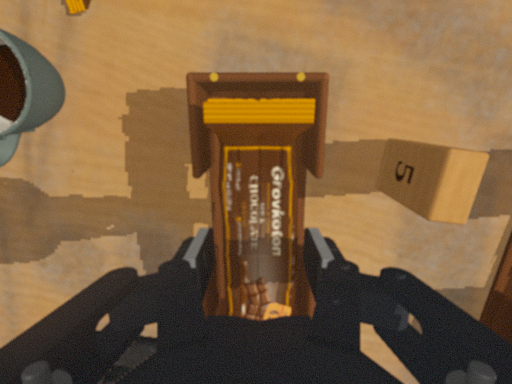

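{"api": "servo_tool", "payload": {"commands": [0,0,0,0,1.5,0,0.3,0,0,0,0,1.5,0,0.3,0,0,0,0,1.5,0,0.3,0,0,0,0,0.8,0,0.3,0,0,0,0,0,0,0.3,0,0,0,0,0,0,0.3]}}

```text
t: 11.25
tool_pos: [0.5963, 0.0253, -0.0153]
tool_rot: [-1.569, -0.113, 0.111]
contact_force: [0.3, -0.9, -0.6]
opening: 0.0492
```

```bash
python3 - <<'E'
from g import *
go(.5955,.0258,-.0225,98.3)
E
```

```text
alt 0.1 turn [ 0.001 -0.002  0.001] cm before-turn [-0.07  0.72  0.06] after-turn [-0.07  0.72  0.06]
t 11.25 pos [ 0.5963  0.0253 -0.0153] jaw 98.2 q [-0.08  0.22  1.83 -0.    1.1  -1.8 ] F [ 0.32 -0.91 -0.59] open 0.0492
```

{"api": "servo_tool", "payload": {"commands": [0,0,0,0,0.4,0,0.3,0,0,0,0,0.3,0,0.3,0,0,0,0,0.1,0,0.3,0,0,0,0,0,0,0.3]}}

```text
t: 11.65
tool_pos: [0.5975, 0.0252, -0.0225]
tool_rot: [-1.569, -0.116, 0.109]
contact_force: [0.4, 0.0, 0.2]
opening: 0.0496
```

```bash
python3 - <<'E'
from g import *
go(.5955,.0258,-.024,98.3)
E
```

```text
alt 0.1 turn [ 0.002 -0.002  0.004] cm before-turn [-0.19  0.15  0.09] after-turn [-0.19  0.15  0.09]
t 11.65 pos [ 0.5975  0.0252 -0.0225] jaw 98.2 q [-0.08  0.23  1.83 -0.    1.08 -1.8 ] F [0.39 0.04 0.23] open 0.0496
```

Small steps until contact.

{"api": "servo_tool", "payload": {"commands": [0,0,0,-0.15,0.15,0.05,0.3,0,0,0,0,0.1,0,0.3,0,0,0,0,0,0,0.3]}}

```text
t: 11.95
tool_pos: [0.5963, 0.0256, -0.0242]
tool_rot: [-1.569, -0.116, 0.109]
contact_force: [-0.4, 0.2, -0.4]
opening: 0.0495
```

```bash
python3 - <<'E'
from g import *
go(.5955,.0258,-.024,98.3)
E
```

```text
alt 0.1 turn [ 0.002 -0.002  0.005] cm before-turn [-0.08 -0.02  0.03] after-turn [-0.08 -0.02  0.04]
t 11.95 pos [ 0.5963  0.0256 -0.0242] jaw 98.2 q [-0.08  0.23  1.83 -0.    1.08 -1.8 ] F [-0.42  0.24 -0.37] open 0.0495
```

{"api": "servo_tool", "payload": {"commands": [0,0,0,-0.08,0.1,0.03,0.3,0,0,0,0,0.1,0,0.3,0,0,0,0,0,0,0.3]}}

```text
t: 12.25
tool_pos: [0.5966, 0.0256, -0.0241]
tool_rot: [-1.57, -0.118, 0.108]
contact_force: [-0.6, 0.7, -0.4]
opening: 0.0492
```

```bash
python3 - <<'E'
from g import *
go(.5955,.0258,-.024,98.3)
d=snap('wrist','w11');P=cloud(d);print(P[180,245:272:5],P[215,255])
E
```

```text
alt 0.1 turn [ 0.002 -0.001  0.006] cm before-turn [-0.11 -0.01  0.04] after-turn [-0.11 -0.01  0.04]
t 12.25 pos [ 0.5966  0.0256 -0.0241] jaw 98.2 q [-0.08  0.23  1.83 -0.    1.07 -1.8 ] F [-0.65  0.74 -0.39] open 0.0492
[[0.5595 0.0142 0.0192]
 [0.5592 0.0166 0.0189]
 [0.5588 0.0189 0.0195]
 [0.5588 0.0212 0.0179]
 [0.5583 0.0235 0.0185]
 [0.5579 0.0259 0.0188]] [0.5754 0.0212 0.0211]
```

View pics/w11.png

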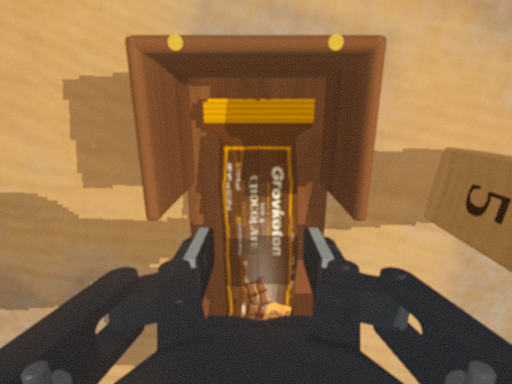

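{"api": "servo_tool", "payload": {"commands": [0,0,0,0,0,0,0.65,0,0,0,0,0,0,0.7,0,0,0,0,0,0,0.8,0,0,0,0,0,0,0.9,0,0,0,0,-1,0,0.9,0,0,0,0,-2.5,0,0.9,0,0,0,0,-2.5,0,0.9,0,0,0,0,-3,0,0.9,0,0,0,0,-3,0,1,0,0,0,0,0,0,1,0,0,0,0,0,0,1]}}

```text
t: 13.4
tool_pos: [0.5952, 0.0259, 0.1022]
tool_rot: [-1.57, -0.118, 0.108]
contact_force: [-0.4, -0.0, -1.3]
opening: 0.0852
```

```bash
python3 - <<'E'
from g import *
go(.432,-.053,.09,20)
snap('wrist','w12');orange('w12');
E
```

```text
alt -78.2 turn [-0.002  1.365  0.007] cm before-turn [-17.28   1.13  -5.47] after-turn [  1.83   1.22 -18.03]
alt 101.8 turn [ 0.007 -1.777  0.002] cm before-turn [-17.28   1.13  -5.47] after-turn [-1.83  1.22 18.03]
t 13.4 pos [0.5952 0.0259 0.1022] jaw 98.2 q [-0.08  0.06  1.78 -0.    1.29 -1.79] F [-0.43 -0.   -1.26] open 0.0852
w12 [115.2  18.4] 480 ray [ 0.4698 -0.1105] depth [ 0.4677 -0.1151  0.0069]
w12 [163.8   6.8] 12 ray [ 0.4559 -0.0715] depth [ 0.4555 -0.0718  0.0144]
w12 [132.8  12.6] 14 ray [ 0.4636 -0.0963] depth [ 0.4631 -0.0972  0.0137]
w12 [236.2 114. ] 161 ray [ 0.5303 -0.0034] depth [ 0.5304 -0.0037  0.0117]
w12 [281.5 111.6] 17 ray [0.5226 0.0362] depth [0.5224 0.0369 0.0112]
w12 [248.9 117.5] 8 ray [0.5317 0.0081] depth [0.5318 0.0081 0.0117]
w12 [257.6 117.4] 7 ray [0.5305 0.0158] depth [0.5304 0.0161 0.0114]
w12 [267.2 117. ] 6 ray [0.5289 0.0243] depth [0.529  0.0251 0.012 ]
w12 [273.3 117.5] 6 ray [0.5286 0.0298] depth [0.5286 0.0302 0.0117]
w12 [281.1 117.2] 10 ray [0.5273 0.0366] depth [0.5273 0.0369 0.0121]
w12 [242.8 133.3] 6 ray [0.5462 0.0046] depth [0.5458 0.0044 0.0194]
w12 [274.1 216.5] 8 ray [0.6216 0.0454] depth [0.6205 0.0449 0.0198]
w12 [256.3 253.1] 338 ray [0.6638 0.0336] depth [0.6658 0.0331 0.0118]
w12 [494.5 290.3] 15 ray [0.6708 0.2915] depth [0.6736 0.296  0.0115]
```

View pics/w12.png

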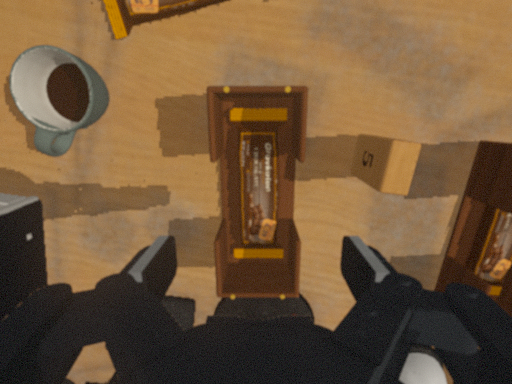

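{"api": "servo_tool", "payload": {"commands": [0,0,0,-2.16,-0.2,-0.68,1,0,0,0,-2.16,-0.2,-0.68,1,0,0,0,-2.16,-0.2,-0.68,1,0,0,0,-2.16,-0.2,-0.68,1,0,0,0,-2.16,-0.2,-0.68,1,0,0,0,-2.16,-0.2,-0.68,1,0,0,0,-2.16,-0.2,-0.68,1,0,0,0,-2.16,-0.2,-0.68,1,0,0.137,0,0,0,0,1,0,0.137,0,0,0,0,1,0,0.137,0,0,0,0,1,0,0.137,0,0,0,0,1,0,0.137,0,0,0,0,1,0,0.137,0,0,0,0,1,0,0.137,0,0,0,0,1,0,0.137,0,0,0,0,1,0,0.137,0,0,0,0,1,0,0.137,0,0,0,0,1,0,0,0,0,0,0,1]}}

```text
t: 15.35
tool_pos: [0.4072, -0.0509, 0.0901]
tool_rot: [-1.347, 1.03, -0.964]
contact_force: [-0.8, 0.2, 0.7]
opening: 0.0849
```

```bash
python3 - <<'E'
from g import *
go(.432,-.053,.09,20)
snap('wrist','w13');orange('w13',.007);
E
```

```text
alt 3.5 turn [ 0.036 -0.062 -0.024] cm before-turn [ 0.9  -0.1   2.32] after-turn [1.04 0.01 2.26]
t 15.35 pos [ 0.4072 -0.0509  0.0901] jaw 16.5 q [-0.3  -0.36  2.18 -0.    1.37 -0.59] F [-0.84  0.2   0.73] open 0.0849
w13 [281.  128.4] 665 ray [0.4078 0.011 ] depth [0.4081 0.0109 0.0068]
w13 [430.9 138.5] 16 ray [0.5376 0.0403] depth [0.5075 0.0342 0.0613]
w13 [293.1 146.4] 18 ray [ 0.4232 -0.0011] depth [ 0.4216 -0.0007  0.0148]
w13 [267.  148.5] 11 ray [ 0.401  -0.0097] depth [ 0.4007 -0.0091  0.0146]
w13 [413.3 198.6] 13 ray [ 0.5458 -0.015 ] depth [ 0.5134 -0.009   0.0615]
w13 [288.8 268.2] 472 ray [ 0.4575 -0.1189] depth [ 0.4573 -0.1192  0.0069]
```

View pics/w13.png

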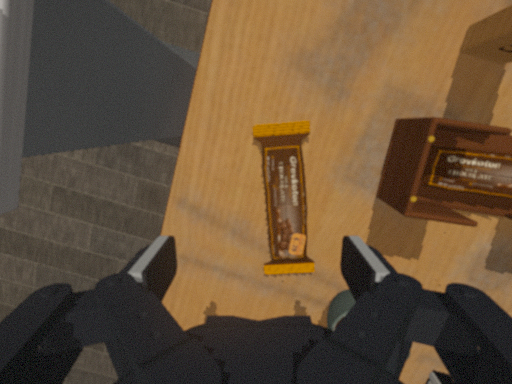

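{"api": "servo_tool", "payload": {"commands": [0.036,-0.078,-0.024,1.0,0,2.3,1,0,0,0,0,0,0,1,0,0,0,0,2,0,1,0,0,0,0,2,0,1,0,0,0,0,2,0,1,0,0,0,0,2,0,1,0,0,0,0,0,0,1,0,0,0,0,0,0,1]}}

```text
t: 16.2
tool_pos: [0.4276, -0.0529, 0.0043]
tool_rot: [-1.369, 0.933, -0.918]
contact_force: [0.3, -0.4, 0.7]
opening: 0.0855
```

```bash
python3 - <<'E'
from g import *
go(.4327,-.054,-.0295,20.9)
E
```

```text
alt -0.9 turn [ 0.008  0.015 -0.006] cm before-turn [0.31 3.38 0.46] after-turn [0.28 3.38 0.44]
t 16.2 pos [ 0.4276 -0.0529  0.0043] jaw 21.8 q [-0.3  -0.2   2.21 -0.    1.14 -0.68] F [ 0.32 -0.36  0.65] open 0.0855
```

{"api": "servo_tool", "payload": {"commands": [0.008,0.015,-0.006,0.3,0.5,0.45,1,0,0,0,0,1,0,1,0,0,0,0,1,0,1,0,0,0,0,0.7,0,1,0,0,0,0,0,0,1,0,0,0,0,0,0,1]}}

```text
t: 16.8
tool_pos: [0.4353, -0.0548, -0.0276]
tool_rot: [-1.358, 0.933, -0.941]
contact_force: [0.4, 0.8, 0.3]
opening: 0.0853
```

```bash
python3 - <<'E'
from g import *
go(.4327,-.054,-.0295,20.9)
E
```

```text
alt 0.0 turn [-0.004 -0.001  0.003] cm before-turn [-0.16  0.19 -0.21] after-turn [-0.16  0.19 -0.21]
t 16.8 pos [ 0.4353 -0.0548 -0.0276] jaw 20.9 q [-0.29 -0.13  2.21 -0.    1.05 -0.66] F [0.37 0.75 0.28] open 0.0853
```

{"api": "servo_tool", "payload": {"commands": [-0.004,0,0.003,-0.15,0.2,-0.2,1,0,0,0,0,0,0,0.4,0,0,0,0,0,0,0.3,0,0,0,0,0,0,0.3,0,0,0,0,0,0,0.3,0,0,0,0,0,0,0.3], "grip_force": 40}}

```text
t: 17.4
tool_pos: [0.4336, -0.0543, -0.0285]
tool_rot: [-1.36, 0.935, -0.938]
contact_force: [-0.6, -0.4, -1.9]
opening: 0.0496
```

```bash
python3 - <<'E'
from g import *
go(.4327,-.054,-.0295,20.9)
E
```

```text
alt 0.0 turn [-0.001 -0.001  0.001] cm before-turn [-0.06  0.1  -0.07] after-turn [-0.06  0.1  -0.07]
t 17.4 pos [ 0.4336 -0.0543 -0.0285] jaw 20.9 q [-0.29 -0.13  2.21 -0.    1.05 -0.66] F [-0.57 -0.41 -1.87] open 0.0496
```

{"api": "servo_tool", "payload": {"commands": [0,0,0,0,-1,0,0.3,0,0,0,0,-2.5,0,0.3,0,0,0,0,-2.5,0,0.3,0,0,0,0,-2.5,0,0.3,0,0,0,0,-2.5,0,0.3,0,0,0,0,-2,0,0.3,0,0,0,0,0,0,0.3,0,0,0,0,0,0,0.3]}}

```text
t: 18.2
tool_pos: [0.4321, -0.0537, 0.1088]
tool_rot: [-1.36, 0.936, -0.938]
contact_force: [-0.0, -0.4, -0.9]
opening: 0.0495
```

```bash
python3 - <<'E'
from g import *
go(.607,.273,.10,93.1)
for t in ['top0','side0','w1','w7','s7']:
    P=cloud(load(t)).reshape(-1,3)
    c=np.array([.607,.273]);a=np.radians(3.1);l=(P[:,:2]-c)@np.array([[np.cos(a),-np.sin(a)],[np.sin(a),np.cos(a)]])
    k=(P[:,2]>.057)&(P[:,2]<.064)&(abs(l[:,0])<.1)&(abs(l[:,1])<.045)
    q=l[k]*1000; print(t,k.sum(), cv2.minAreaRect(q.astype(np.float32)))
E
```

```text
alt 72.2 turn [-0.    -1.261  0.001] cm before-turn [-24.3    0.88  27.98] after-turn [19.24  0.88 31.68]
alt -107.8 turn [-0.001  1.881 -0.   ] cm before-turn [-24.3    0.88  27.98] after-turn [-19.24   0.88 -31.68]
t 18.2 pos [ 0.4321 -0.0537  0.1088] jaw 20.9 q [-0.29 -0.35  2.14 -0.    1.35 -0.66] F [-0.02 -0.35 -0.86] open 0.0495
top0 137 ((-2.4809646606445312, -1.0800399780273438), (178.5579071044922, 73.85769653320312), 0.1723351776599884)
side0 264 ((0.3638153076171875, 0.624420166015625), (177.2895050048828, 75.47976684570312), 0.32044121623039246)
w1 1294 ((-2.5245742797851562, -1.3215980529785156), (73.99600219726562, 173.21070861816406), 89.90895080566406)
w7 1918 ((-61.27680969238281, -1.257171630859375), (73.9975357055664, 57.119319915771484), 89.63288116455078)
s7 269 ((0.26735687255859375, 0.5244560241699219), (75.78018951416016, 177.706787109375), 89.6327133178711)
```

```bash
python3 - <<'E'
from g import *
P=cloud(load('t8')).reshape(-1,3)
k=(P[:,2]>.12)&(P[:,2]<.6)&(abs(P[:,1]-.02)<.09)&(P[:,0]>.3)&(P[:,0]<.72);q=P[k]
for lo in np.arange(.12,.5,.04):
    s=q[(q[:,2]>=lo)&(q[:,2]<lo+.04)]
    if len(s)>5: print(round(lo,2),len(s),'x',np.percentile(s[:,0],[1,99]),'y',np.percentile(s[:,1],[1,99]))
L=cloud(load('top0')).reshape(-1,3)
k=(L[:,2]>.15)&(L[:,2]<.5)&(L[:,1]>.05)&(L[:,1]<.4)&(L[:,0]<.8)&(L[:,0]>.5);q=L[k]
for lo in np.arange(.15,.5,.05):
    s=q[(q[:,2]>=lo)&(q[:,2]<lo+.05)]
    if len(s)>2: print('lamp',round(lo,2),len(s),s.min(0),s.max(0))
E
```

```text
0.12 8 x [0.588  0.5995] y [-0.0272 -0.0201]
0.16 43 x [0.5653 0.6057] y [-0.0354  0.0896]
0.2 26 x [0.5689 0.5998] y [-0.0329  0.0881]
0.24 67 x [0.5575 0.5917] y [-0.0122  0.0595]
0.28 121 x [0.5556 0.5815] y [-0.0074  0.0567]
0.32 79 x [0.5504 0.5787] y [-0.0147  0.0533]
0.36 424 x [0.5305 0.6347] y [-0.0415  0.0871]
0.4 1325 x [0.4503 0.6272] y [-0.034   0.0869]
0.44 1285 x [0.4028 0.5242] y [-0.0233  0.0875]
0.48 1165 x [0.3321 0.448 ] y [-0.0036  0.0946]
lamp 0.15 19 [0.752  0.0502 0.1551] [0.7562 0.0592 0.1971]
lamp 0.2 81 [0.7131 0.0505 0.2007] [0.7593 0.2939 0.2498]
lamp 0.25 307 [0.7166 0.0502 0.25  ] [0.7676 0.2942 0.2998]
lamp 0.3 105 [0.7332 0.0501 0.3001] [0.7603 0.2469 0.3499]
lamp 0.35 218 [0.7425 0.0604 0.3508] [0.7611 0.2145 0.3999]
lamp 0.4 57 [0.7466 0.1131 0.4002] [0.7569 0.1628 0.4071]
```

{"api": "servo_tool", "payload": {"commands": [0,0,0,-2.2,-0.2,2.5,0.3,0,0,0,-2.2,-0.2,2.5,0.3,0,0,0,-2.2,-0.2,2.5,0.3,0,0,0,-2.2,-0.2,2.5,0.3,0,0,0,-2.2,-0.2,2.5,0.3,0,0,0,-2.2,-0.2,2.5,0.3,0,0,0,-2.2,-0.2,2.5,0.3,0,0,0,-2.2,-0.2,2.5,0.3,0,0,0,-2.2,-0.2,2.5,0.3,0,0,0,-2.2,-0.2,2.5,0.3,0,-0.14,0,0,0,0,0.3,0,-0.14,0,0,0,0,0.3,0,-0.14,0,0,0,0,0.3,0,-0.14,0,0,0,0,0.3,0,-0.14,0,0,0,0,0.3,0,-0.14,0,0,0,0,0.3,0,-0.14,0,0,0,0,0.3,0,-0.14,0,0,0,0,0.3,0,0,0,0,0,0,0.3]}}

```text
t: 20.1
tool_pos: [0.5734, 0.2498, 0.0865]
tool_rot: [-1.585, 0.077, 0.009]
contact_force: [0.2, -0.2, -0.8]
opening: 0.0493
```

```bash
python3 - <<'E'
from g import *
go(.606,.2725,.10,93.2)
E
```

```text
alt 5.6 turn [ 0.013 -0.099 -0.055] cm before-turn [ 3.08 -1.55  2.39] after-turn [ 3.38 -1.35  2.09]
t 20.1 pos [0.5734 0.2498 0.0865] jaw 87.6 q [ 0.29  0.19  1.67  0.    1.34 -1.24] F [ 0.17 -0.17 -0.79] open 0.0493
```

{"api": "servo_tool", "payload": {"commands": [0.013,-0.099,-0.055,1.5,-0.8,1.2,0.3,0,0,0,1.8,-0.5,1.0,0.3,0,0,0,0,0,0,0.3,0,0,0,0,0,0,0.3]}}

```text
t: 20.5
tool_pos: [0.6035, 0.2712, 0.0916]
tool_rot: [-1.573, -0.031, 0.045]
contact_force: [-0.2, -0.2, -1.2]
opening: 0.0493
```

```bash
python3 - <<'E'
from g import *
go(.606,.2725,.10,93.2)
d=snap('wrist','w14');orange('w14')
P=cloud(d).reshape(-1,3)
c=np.array([.606,.2725]);a=np.radians(3.2);l=(P[:,:2]-c)@np.array([[np.cos(a),-np.sin(a)],[np.sin(a),np.cos(a)]])
k=(P[:,2]>.057)&(P[:,2]<.064)&(abs(l[:,0])<.1)&(abs(l[:,1])<.045)
q=l[k]*1000; print(k.sum(), cv2.minAreaRect(q.astype(np.float32)),q.min(0),q.max(0))
E
```

```text
alt 0.4 turn [ 0.003 -0.007 -0.009] cm before-turn [ 0.24 -0.84  0.12] after-turn [ 0.25 -0.84  0.12]
t 20.5 pos [0.6035 0.2712 0.0916] jaw 92.8 q [ 0.31  0.23  1.61 -0.    1.31 -1.31] F [-0.17 -0.19 -1.2 ] open 0.0493
w14 [258.  110.8] 2631 ray [0.5315 0.2675] depth [0.5346 0.2681 0.1278]
w14 [247.8 149.1] 197 ray [0.5644 0.26  ] depth [0.5512 0.264  0.1352]
w14 [289.2 182.9] 222 ray [0.5933 0.299 ] depth [0.5664 0.2847 0.1354]
w14 [224.3 178.4] 43 ray [0.592  0.2396] depth [0.5658 0.2539 0.136 ]
w14 [225.6 208.9] 24 ray [0.6211 0.2413] depth [0.5812 0.2546 0.1356]
w14 [238.5 218.5] 12 ray [0.6301 0.2537] depth [0.5854 0.2611 0.1352]
w14 [226.4 222.1] 9 ray [0.6344 0.2424] depth [0.588  0.2553 0.135 ]
w14 [227.5 244. ] 10 ray [0.657  0.2438] depth [0.5994 0.256  0.1353]
w14 [287.1 297.5] 42 ray [0.7138 0.3061] depth [0.629  0.2882 0.1346]
w14 [230.7 305.3] 15 ray [0.7261 0.2485] depth [0.6351 0.2585 0.1347]
2088 ((1.1251068115234375, -0.6826934814453125), (74.2179183959961, 177.689208984375), 89.84156799316406) [-87.6277 -38.025 ] [90.0615 36.6111]
```

View pics/w14.png

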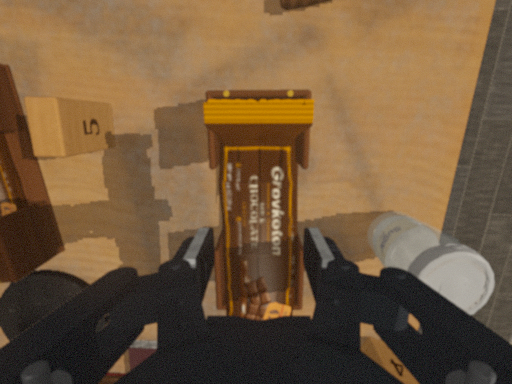

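{"api": "servo_tool", "payload": {"commands": [0.003,-0.006,-0.009,0.33,0.5,0.07,0.3,0,0,0,0,1.5,0,0.3,0,0,0,0,1.5,0,0.3,0,0,0,0,1.3,0,0.3,0,0,0,0,0,0,0.3,0,0,0,0,0,0,0.3]}}

```text
t: 21.15
tool_pos: [0.6033, 0.2701, 0.0355]
tool_rot: [-1.572, -0.037, 0.045]
contact_force: [-0.6, 0.1, 1.1]
opening: 0.0498
```

```bash
python3 - <<'E'
from g import *
go(.607,.272,-.0075,93.1)
d=snap('wrist','w15')
E
```

```text
alt 0.1 turn [ 0.001 -0.002 -0.006] cm before-turn [0.41 4.29 0.17] after-turn [0.38 4.3  0.17]
t 21.15 pos [0.6033 0.2701 0.0355] jaw 93.0 q [ 0.31  0.29  1.64  0.    1.22 -1.31] F [-0.6   0.1   1.08] open 0.0498
```

View pics/w15.png

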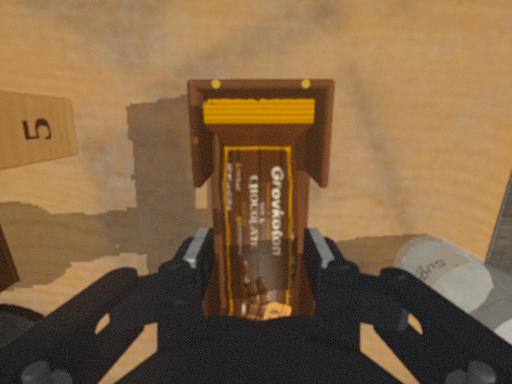

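{"api": "servo_tool", "payload": {"commands": [0,-0.002,-0.006,0.4,0,0.17,0.3,0,0,0,0,0,0,0.3,0,0,0,0,1,0,0.3,0,0,0,0,0,0,0.3]}}

```text
t: 21.6
tool_pos: [0.6089, 0.2727, 0.0268]
tool_rot: [-1.571, -0.046, 0.04]
contact_force: [-0.4, -0.8, -1.0]
opening: 0.0495
```

```bash
python3 - <<'E'
from g import *
go(.607,.272,-.0075,93.1)
E
```

```text
alt -0.0 turn [0.    0.    0.004] cm before-turn [-0.2   3.43 -0.06] after-turn [-0.19  3.43 -0.06]
t 21.6 pos [0.6089 0.2727 0.0268] jaw 93.1 q [ 0.31  0.31  1.64 -0.    1.19 -1.31] F [-0.42 -0.81 -0.98] open 0.0495
```

{"api": "servo_tool", "payload": {"commands": [0,0,0.004,-0.2,0.8,-0.06,0.3,0,0,0,0,1,0,0.3,0,0,0,0,0.8,0,0.3,0,0,0,0,0.2,0,0.3,0,0,0,0,0,0,0.3,0,0,0,0,0,0,0.3]}}

```text
t: 22.2
tool_pos: [0.6061, 0.2717, -0.0048]
tool_rot: [-1.571, -0.041, 0.044]
contact_force: [0.4, -0.0, 0.2]
opening: 0.0494
```

```bash
python3 - <<'E'
from g import *
go(.607,.272,-.0075,93.1)
E
```

```text
alt -0.0 turn [ 0.001  0.    -0.002] cm before-turn [0.09 0.27 0.02] after-turn [0.09 0.27 0.02]
t 22.2 pos [ 0.6061  0.2717 -0.0048] jaw 93.1 q [ 0.31  0.34  1.65 -0.    1.15 -1.32] F [ 0.44 -0.02  0.22] open 0.0494
```

{"api": "servo_tool", "payload": {"commands": [0,0,-0.002,0.05,0.2,0,0.3,0,0,0,0,0.1,0,0.3,0,0,0,0,0.1,0,0.3,0,0,0,0,0,0,0.3]}}

```text
t: 22.6
tool_pos: [0.6077, 0.2721, -0.0074]
tool_rot: [-1.571, -0.045, 0.041]
contact_force: [-0.7, 0.4, -1.1]
opening: 0.0495
```

```bash
python3 - <<'E'
from g import *
go(.607,.272,-.0075,93.1)
d=snap('wrist','w16');P=cloud(d);print(P[180,258],P[215,255],P[150,258])
E
```

```text
alt -0.0 turn [0.    0.    0.003] cm before-turn [-0.07  0.01 -0.01] after-turn [-0.07  0.01 -0.01]
t 22.6 pos [ 0.6077  0.2721 -0.0074] jaw 93.1 q [ 0.31  0.35  1.65 -0.    1.14 -1.32] F [-0.69  0.45 -1.06] open 0.0495
[0.57   0.2702 0.0341] [0.5868 0.2697 0.0365] [0.5557 0.2694 0.0346]
```

View pics/w16.png

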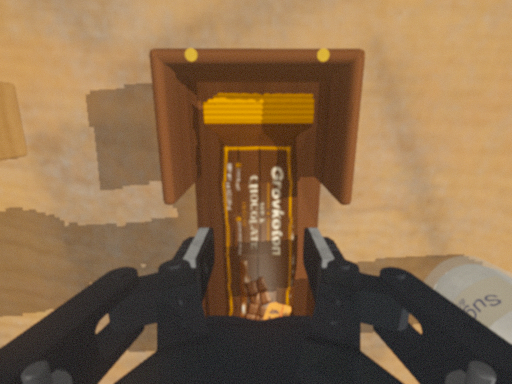

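{"api": "servo_tool", "payload": {"commands": [0,0,0,0,0.1,0,0.3,0,0,0,0,0.1,0,0.3,0,0,0,0,0,0,0.3]}}

```text
t: 22.95
tool_pos: [0.6081, 0.2722, -0.0075]
tool_rot: [-1.571, -0.045, 0.041]
contact_force: [0.5, 0.4, -0.2]
opening: 0.0494
```

```bash
python3 - <<'E'
from g import *
go(.607,.272,-.0075,93.1)
E
```

```text
alt -0.0 turn [0.    0.    0.003] cm before-turn [-0.11  0.   -0.02] after-turn [-0.11  0.   -0.02]
t 22.95 pos [ 0.6081  0.2722 -0.0075] jaw 93.1 q [ 0.31  0.35  1.65 -0.    1.14 -1.32] F [ 0.45  0.41 -0.22] open 0.0494
```

Seated (it stops at −0.0075 as predicted). Release and rise.

{"api": "servo_tool", "payload": {"commands": [0,0,0,0,0,0,0.65,0,0,0,0,0,0,0.7,0,0,0,0,0,0,0.8,0,0,0,0,0,0,0.85,0,0,0,0,-1,0,0.85,0,0,0,0,-2.5,0,0.85,0,0,0,0,-2.5,0,0.85,0,0,0,0,-2.5,0,0.85,0,0,0,0,-2.5,0,1,0,0,0,0,0,0,1,0,0,0,0,0,0,1]}}

```text
t: 24.05
tool_pos: [0.6076, 0.2722, 0.1083]
tool_rot: [-1.57, -0.045, 0.04]
contact_force: [0.6, -0.4, -0.9]
opening: 0.0854
```

```bash
python3 - <<'E'
from g import *
snap('wrist','w17');orange('w17',.028)
go(.443,-.298,.10,98)
E
```

```text
w17 [228.1  88.1] 7 ray [0.5193 0.2419] depth [0.5221 0.2455 0.0616]
w17 [244.8 113.2] 460 ray [0.539  0.2569] depth [0.539  0.2564 0.0276]
w17 [252.5 133.4] 39 ray [0.5558 0.2645] depth [0.5554 0.265  0.0352]
w17 [238.2 245. ] 6 ray [0.6652 0.2555] depth [0.6728 0.2544 0.0119]
w17 [245.8 257.5] 251 ray [0.6786 0.2636] depth [0.6787 0.2638 0.0278]
alt 4.9 turn [ 0.    -0.085  0.004] cm before-turn [-19.58   0.78 -56.05] after-turn [-24.27   0.87 -54.18]
t 24.1 pos [0.6079 0.2723 0.1087] jaw 93.1 q [ 0.31  0.22  1.6  -0.    1.32 -1.32] F [ 1.15 -0.02  0.11] open 0.0853
```

View pics/w17.png

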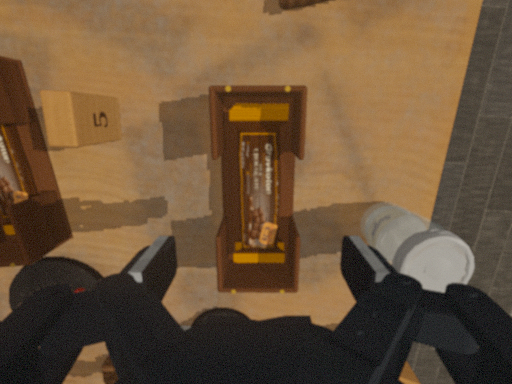

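{"api": "servo_tool", "payload": {"commands": [0,0,0,-1.3,-0.1,-3.5,1,0,0,0,-1.3,-0.1,-3.5,1,0,0,0,-1.3,-0.1,-3.5,1,0,0,0,-1.3,-0.1,-3.5,1,0,0,0,-1.3,-0.1,-3.5,1,0,0,0,-1.3,-0.1,-3.5,1,0,0,0,-1.3,-0.1,-3.5,1,0,0,0,-1.3,-0.1,-3.5,1,0,0,0,-1.3,-0.1,-3.5,1,0,0,0,-1.3,-0.1,-3.5,1,0,0,0,-1.3,-0.1,-3.5,1,0,0,0,-1.3,-0.1,-3.5,1,0,0,0,-1.3,-0.1,-3.5,1,0,0,0,-1.3,-0.1,-3.5,1,0,0,0,-1.3,-0.1,-3.5,1,0,0,0,0,0,0,1,0,0,0,0,0,0,1]}}

```text
t: 25.8
tool_pos: [0.4209, -0.2784, 0.0982]
tool_rot: [-1.559, -0.019, 0.07]
contact_force: [0.5, 0.3, -0.1]
opening: 0.0853
```

```bash
python3 - <<'E'
from g import *
snap('wrist','w18');orange('w18',.019);walls('w18',(.515,-.29),.1)
go(.443,-.298,.10,98)
E
```

```text
w18 [230.9 185.9] 612 ray [ 0.4152 -0.3031] depth [ 0.4153 -0.3031  0.0188]
w18 [238.9 314. ] 54 ray [ 0.552  -0.2902] depth [ 0.552  -0.2891  0.0189]
w18 rect 491.07977294921875 -288.3524475097656 74.96662139892578 74.10430908203125 11.930394172668457 1396 0.05946272626984586
alt 4.7 turn [-0.014 -0.082 -0.032] cm before-turn [ 2.08 -0.28 -2.11] after-turn [ 1.91 -0.18 -2.27]
t 25.85 pos [ 0.4209 -0.2782  0.0982] jaw 93.3 q [-0.72 -0.12  1.97 -0.01  1.33 -2.35] F [ 0.07 -0.26 -1.01] open 0.0856
```

View pics/w18.png

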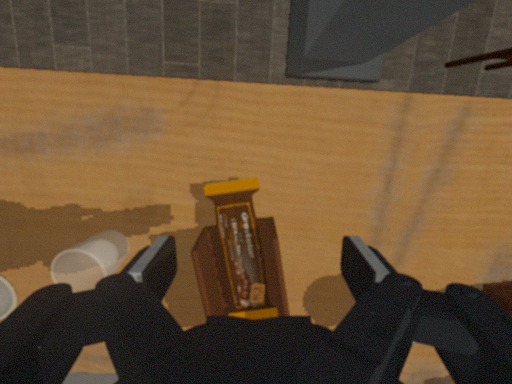

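```bash
python3 - <<'E'
from g import *
go(.4385,-.2979,.06,102)
d=load('w18');P=cloud(d);hsv=cv2.cvtColor(d['frame'],cv2.COLOR_RGB2HSV)
m=((hsv[...,0]>11)&(hsv[...,0]<24)&(hsv[...,1]>200)&(hsv[...,2]>140)).astype(np.uint8)
n,l,s,c=cv2.connectedComponentsWithStats(m)
i=1+np.argmax(s[1:,4]); print(cv2.minAreaRect((P[l==i][:,:2]*1000).astype(np.float32)))
E
```

```text
alt 8.7 turn [-0.015 -0.152 -0.031] cm before-turn [ 1.76  3.74 -2.12] after-turn [ 1.31  3.82 -2.3 ]
t 25.85 pos [ 0.4209 -0.2782  0.0982] jaw 93.3 q [-0.72 -0.12  1.97 -0.01  1.33 -2.35] F [ 0.07 -0.26 -1.01] open 0.0856
((420.2618408203125, -303.6975402832031), (9.77902889251709, 55.70846176147461), 21.97479820251465)
```

{"api": "servo_tool", "payload": {"commands": [-0.008,-0.08,-0.016,0.7,0.5,-1.1,1,-0.007,-0.073,-0.015,0.7,0.5,-1.2,1,0,0,0,0,0,0,1,0,0,0,0,0,0,1]}}

```text
t: 26.25
tool_pos: [0.4377, -0.2945, 0.0848]
tool_rot: [-1.56, -0.171, 0.174]
contact_force: [-0.6, 0.8, -0.7]
opening: 0.0855
```

```bash
python3 - <<'E'
from g import *
snap('wrist','w19');orange('w19',.019);walls('w19',(.515,-.29),.1)
go(.4385,-.2979,.03,102)
E
```

```text
w19 [253.9 168.1] 705 ray [ 0.4152 -0.3031] depth [ 0.4152 -0.3033  0.0188]
w19 [234.6 305.8] 150 ray [ 0.5554 -0.2921] depth [ 0.5555 -0.2921  0.0188]
w19 rect 496.6935119628906 -287.3301696777344 86.75794982910156 74.12366485595703 12.130616188049316 1782 0.05944364535441042
alt -0.6 turn [-0.004  0.011 -0.002] cm before-turn [ 0.02  5.48 -0.37] after-turn [ 0.02  5.48 -0.35]
t 26.3 pos [ 0.4376 -0.2945  0.0848] jaw 102.6 q [-0.73 -0.07  1.94  0.    1.27 -2.53] F [0.13 0.75 0.16] open 0.0854
```

View pics/w19.png

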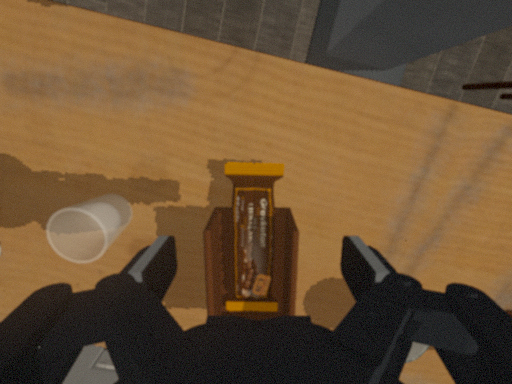

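{"api": "servo_tool", "payload": {"commands": [-0.004,0.01,-0.002,0.02,0.5,-0.37,1,0,0,0,0,2,0,1,0,0,0,0,2,0,1,0,0,0,0,1.5,0,1,0,0,0,0,0,0,1,0,0,0,0,0,0,1]}}

```text
t: 26.9
tool_pos: [0.4399, -0.2966, 0.024]
tool_rot: [-1.567, -0.165, 0.161]
contact_force: [0.2, 0.1, 0.9]
opening: 0.0852
```

```bash
python3 - <<'E'
from g import *
go(.4385,-.2981,-.0145,102)
E
```

```text
alt 0.1 turn [ 0.003 -0.002  0.002] cm before-turn [-0.18  3.85 -0.1 ] after-turn [-0.17  3.85 -0.12]
t 26.9 pos [ 0.4399 -0.2966  0.024 ] jaw 101.9 q [-0.73  0.01  1.98 -0.    1.15 -2.51] F [0.18 0.14 0.86] open 0.0852
```

{"api": "servo_tool", "payload": {"commands": [0,0,0,-0.17,1,-0.12,1,0,0,0,0,1,0,1,0,0,0,0,1,0,1,0,0,0,0,0.6,0,1,0,0,0,0,0,0,1,0,0,0,0,0,0,1]}}

```text
t: 27.5
tool_pos: [0.4396, -0.2994, -0.0129]
tool_rot: [-1.57, -0.166, 0.159]
contact_force: [-0.1, -0.0, 0.3]
opening: 0.0854
```

```bash
python3 - <<'E'
from g import *
go(.4385,-.2981,-.0145,102)
snap('wrist','w20')
E
```

```text
alt 0.2 turn [ 0.006 -0.003  0.004] cm before-turn [-0.08  0.16  0.15] after-turn [-0.08  0.16  0.15]
t 27.5 pos [ 0.4396 -0.2994 -0.0129] jaw 101.8 q [-0.74  0.07  1.99 -0.    1.08 -2.52] F [-0.08 -0.04  0.34] open 0.0854
```

View pics/w20.png

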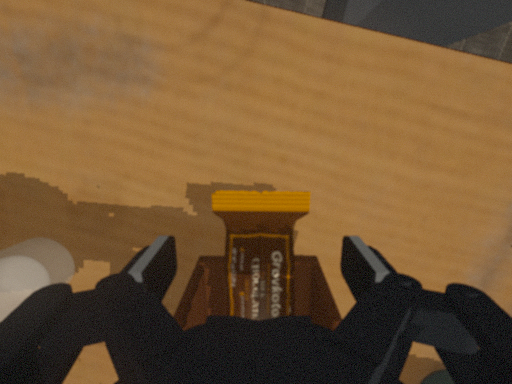

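{"api": "servo_tool", "payload": {"commands": [0,0,0,-0.05,0.12,0.15,1,0,0,0,0,0,0,0.6,0,0,0,0,0,0,0.3,0,0,0,0,0,0,0.3,0,0,0,0,0,0,0.3,0,0,0,0,0,0,0.3,0,0,0,0,-0.5,0,0.3,0,0,0,0,-0.5,0,0.3,0,0,0,0,0,0,0.3], "grip_force": 70}}

```text
t: 28.45
tool_pos: [0.4394, -0.2986, -0.0018]
tool_rot: [-1.572, -0.167, 0.158]
contact_force: [-0.3, -0.2, 0.1]
opening: 0.0479
```

```bash
python3 - <<'E'
from g import *
go(.4385,-.2981,.1,102)
snap('wrist','w21');snap('side','s21')
im=cv2.imread('pics/s21.png')[90:210,220:360];cv2.imwrite('pics/s21z.png',cv2.resize(im,None,fx=5,fy=5,interpolation=cv2.INTER_CUBIC))
E
```

```text
alt 0.1 turn [ 0.008 -0.002  0.005] cm before-turn [ -0.03 -10.18  -0.01] after-turn [ -0.08 -10.18   0.07]
t 28.45 pos [ 0.4394 -0.2986 -0.0018] jaw 101.9 q [-0.74  0.05  1.99 -0.    1.1  -2.51] F [-0.32 -0.22  0.11] open 0.0479
```

View pics/s21z.png

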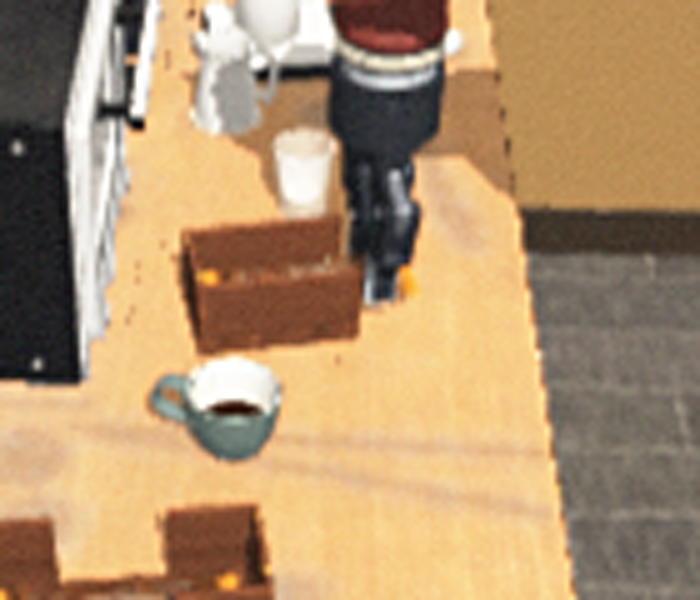

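{"api": "servo_tool", "payload": {"commands": [0,0,0,0,-1,0,0.3,0,0,0,0,-1.5,0,0.3,0,0,0,0,-1.5,0,0.3,0,0,0,0,-1.5,0,0.3,0,0,0,0,-1.5,0,0.3,0,0,0,0,-1.5,0,0.3,0,0,0,0,-1.5,0,0.3,0,0,0,0,0,0,0.3,0,0,0,0,0,0,0.3]}}

```text
t: 29.45
tool_pos: [0.4396, -0.2985, 0.1102]
tool_rot: [-1.576, -0.171, 0.155]
contact_force: [-0.5, 0.3, 0.4]
opening: 0.0476
```

```bash
python3 - <<'E'
from g import *
go(.4167,-.012,.1,20.9)
snap('wrist','w22');snap('side','s22')
im=cv2.imread('pics/s22.png')[60:210,200:380];cv2.imwrite('pics/s22z.png',cv2.resize(im,None,fx=4,fy=4,interpolation=cv2.INTER_CUBIC))
E
```

```text
alt -81.0 turn [0.004 1.413 0.016] cm before-turn [ 3.65  0.69 28.52] after-turn [-27.58   1.02   8.08]
alt 99.0 turn [ 0.016 -1.728 -0.004] cm before-turn [ 3.65  0.69 28.52] after-turn [27.58  1.02 -8.08]
t 29.45 pos [ 0.4396 -0.2985  0.1102] jaw 101.9 q [-0.74 -0.11  1.93 -0.    1.3  -2.51] F [-0.49  0.34  0.44] open 0.0476
```

View pics/s22z.png

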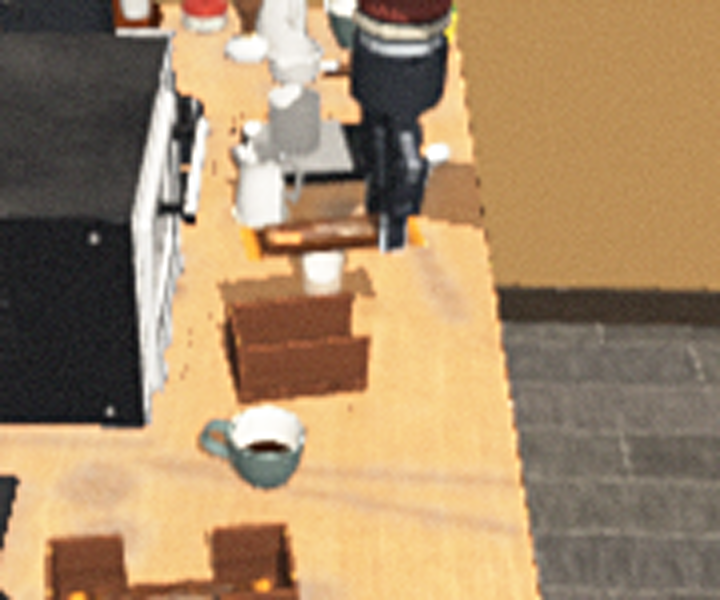

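View pics/w22.png

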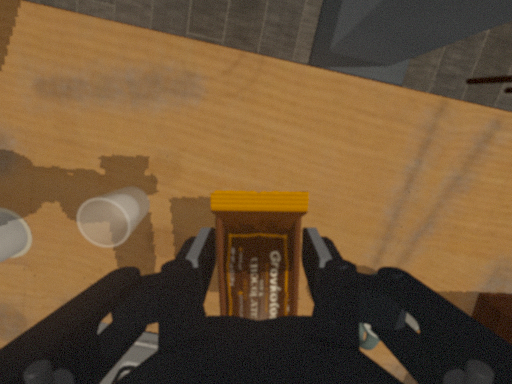

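{"api": "servo_tool", "payload": {"commands": [0,0,0,0.35,-0.1,3,0.3,0,0,0,0.35,-0.1,3,0.3,0,0,0,0.35,-0.1,3,0.3,0,0,0,0.35,-0.1,3,0.3,0,0,0,0.35,-0.1,3,0.3,0,0,0,0.35,-0.1,3,0.3,0,0,0,0.35,-0.1,3,0.3,0,0,0,0.35,-0.1,3,0.3,0,0,0,0.35,-0.1,3,0.3,0,0.141,0,0,0,0,0.3,0,0.141,0,0,0,0,0.3,0,0.141,0,0,0,0,0.3,0,0.141,0,0,0,0,0.3,0,0.141,0,0,0,0,0.3,0,0.141,0,0,0,0,0.3,0,0.141,0,0,0,0,0.3,0,0.141,0,0,0,0,0.3,0,0.141,0,0,0,0,0.3,0,0.141,0,0,0,0,0.3,0,0,0,0,0,0,0.3]}}

```text
t: 31.55
tool_pos: [0.3993, -0.0121, 0.095]
tool_rot: [-1.353, 1.0, -0.96]
contact_force: [0.2, 0.5, -0.7]
opening: 0.0477
```

```bash
python3 - <<'E'
from g import *
go(.4167,-.012,.06,20.9)
snap('side','s23')
im=cv2.imread('pics/s23.png')[130:280,220:400];cv2.imwrite('pics/s23z.png',cv2.resize(im,None,fx=4,fy=4,interpolation=cv2.INTER_CUBIC))
E
```

```text
alt 3.1 turn [ 0.024 -0.055 -0.013] cm before-turn [0.56 3.45 1.75] after-turn [0.61 3.5  1.63]
t 31.55 pos [ 0.3993 -0.0121  0.095 ] jaw 17.8 q [-0.22 -0.42  2.21 -0.    1.38 -0.53] F [ 0.21  0.46 -0.72] open 0.0477
```

View pics/s23z.png

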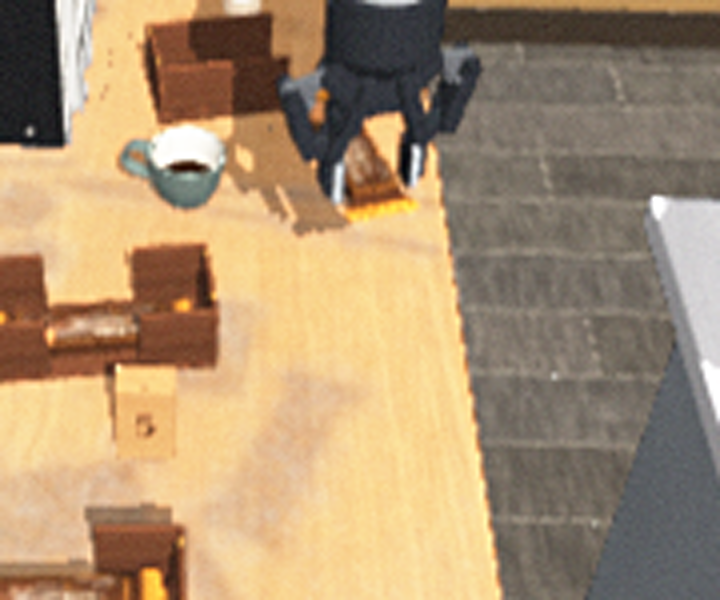

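{"api": "servo_tool", "payload": {"commands": [0.024,-0.055,-0.013,0.6,0,1.7,0.3,0,0,0,0,0,0,0.3,0,0,0,0,2,0,0.3,0,0,0,0,2,0,0.3,0,0,0,0,2,0,0.3,0,0,0,0,1.5,0,0.3,0,0,0,0,0,0,0.3,0,0,0,0,0,0,0.3]}}

```text
t: 32.4
tool_pos: [0.4139, -0.0122, 0.0158]
tool_rot: [-1.369, 0.931, -0.92]
contact_force: [0.7, 0.7, -0.3]
opening: 0.0476
```

```bash
python3 - <<'E'
from g import *
go(.4167,-.012,-.025,20.9)
snap('side','s24')
im=cv2.imread('pics/s24.png')[130:280,220:400];cv2.imwrite('pics/s24z.png',cv2.resize(im,None,fx=4,fy=4,interpolation=cv2.INTER_CUBIC))
E
```

```text
alt -0.9 turn [ 0.006  0.015 -0.003] cm before-turn [0.1  4.08 0.29] after-turn [0.08 4.08 0.27]
t 32.4 pos [ 0.4139 -0.0122  0.0158] jaw 21.8 q [-0.21 -0.27  2.24 -0.    1.18 -0.59] F [ 0.73  0.67 -0.28] open 0.0476
```

View pics/s24z.png

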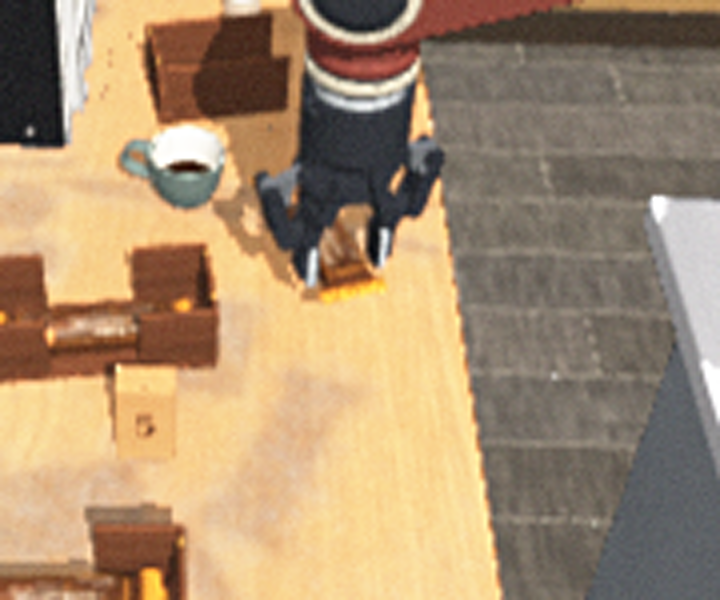

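{"api": "servo_tool", "payload": {"commands": [0.006,0,-0.003,0.1,0.8,0.25,0.3,0,0,0,0,1,0,0.3,0,0,0,0,1,0,0.3,0,0,0,0,0.5,0,0.3,0,0,0,0,0.3,0,0.3,0,0,0,0,0,0,0.3]}}

```text
t: 33.05
tool_pos: [0.4184, -0.0126, -0.021]
tool_rot: [-1.364, 0.921, -0.927]
contact_force: [0.0, -0.1, -0.3]
opening: 0.0478
```

```bash
python3 - <<'E'
from g import *
go(.4167,-.012,-.025,20.9)
E
```

```text
alt -0.9 turn [-0.003  0.016  0.002] cm before-turn [-0.12  0.4  -0.14] after-turn [-0.11  0.4  -0.14]
t 33.05 pos [ 0.4184 -0.0126 -0.021 ] jaw 21.8 q [-0.21 -0.19  2.26  0.    1.08 -0.59] F [ 0.03 -0.08 -0.26] open 0.0478
```

{"api": "servo_tool", "payload": {"commands": [0,0,0,0,0.2,0,0.3,0,0,0,0,0.15,0,0.3,0,0,0,0,0.1,0,0.3,0,0,0,0,0,0,0.3]}}

```text
t: 33.45
tool_pos: [0.4191, -0.0127, -0.0238]
tool_rot: [-1.364, 0.922, -0.927]
contact_force: [0.4, -0.2, 0.4]
opening: 0.0475
```

```bash
python3 - <<'E'
from g import *
go(.4167,-.012,-.025,20.9)
snap('wrist','w25');snap('side','s25')
im=cv2.imread('pics/s25.png')[170:240,250:350];cv2.imwrite('pics/s25z.png',cv2.resize(im,None,fx=7,fy=7,interpolation=cv2.INTER_CUBIC))
P=cloud(load('w25'));print([P[v,258].round(3).tolist() for v in (200,230,260,290)])
E
```

```text
alt -0.9 turn [-0.003  0.016  0.002] cm before-turn [-0.15  0.12 -0.2 ] after-turn [-0.15  0.12 -0.2 ]
t 33.45 pos [ 0.4191 -0.0127 -0.0238] jaw 21.8 q [-0.21 -0.19  2.25  0.    1.07 -0.59] F [ 0.36 -0.2   0.44] open 0.0475
[[0.41, 0.011, 0.008], [0.416, -0.003, 0.012], [0.422, -0.018, 0.015], [0.429, -0.035, 0.014]]
```

View pics/s25z.png

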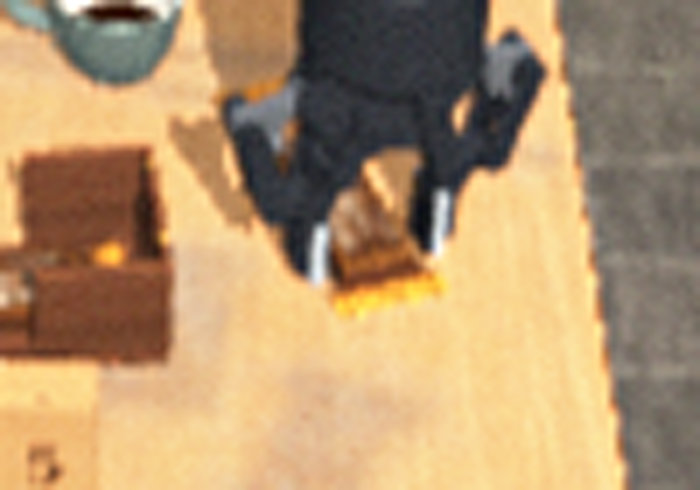

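{"api": "servo_tool", "payload": {"commands": [0,0,0,0,0.12,0,0.3,0,0,0,0,0.1,0,0.3,0,0,0,0,0,0,0.62,0,0,0,0,0,0,0.7,0,0,0,0,0,0,0.85,0,0,0,0,0,0,1,0,0,0,0,-2,0,1,0,0,0,0,-2,0,1,0,0,0,0,-2,0,1,0,0,0,0,-1,0,1,0,0,0,0,0,0,1,0,0,0,0,0,0,1], "grip_force": 40}}

```text
t: 34.75
tool_pos: [0.4175, -0.0124, 0.0455]
tool_rot: [-1.366, 0.926, -0.924]
contact_force: [-0.3, -0.4, 0.6]
opening: 0.0854
```

```bash
python3 - <<'E'
from g import *
snap('wrist','w26');orange('w26',.007)
go(.4327,-.054,.05,20.9)
E
```

```text
w26 [261.1 175.2] 892 ray [0.4114 0.0109] depth [0.4117 0.0107 0.0069]
w26 [254.5 197.8] 14 ray [ 0.4133 -0.0078] depth [ 0.4126 -0.0058  0.0143]
w26 [242.8 198.4] 9 ray [ 0.4049 -0.0118] depth [ 0.4041 -0.0095  0.0148]
w26 [268. 198.] 9 ray [ 0.4233 -0.0041] depth [ 0.4221 -0.0019  0.0142]
w26 [277.  198.3] 9 ray [ 0.4299 -0.0017] depth [0.4287 0.0004 0.0148]
w26 [426.9 216.7] 24 ray [0.5476 0.0288] depth [0.5075 0.0345 0.0612]
alt -0.9 turn [ 0.001  0.016 -0.001] cm before-turn [ 4.43 -0.47 -0.12] after-turn [ 4.43 -0.47 -0.05]
t 34.8 pos [ 0.4174 -0.0124  0.0453] jaw 21.8 q [-0.21 -0.32  2.22 -0.    1.24 -0.59] F [1.04 0.65 0.23] open 0.0855
```

View pics/w26.png

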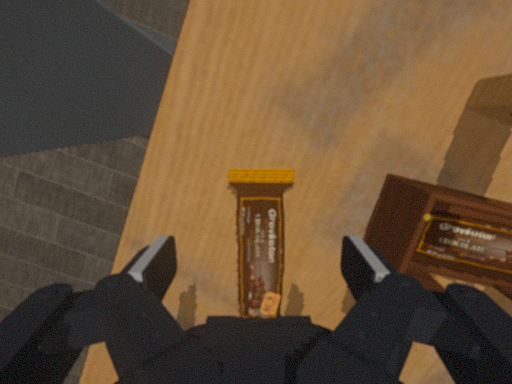

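{"api": "servo_tool", "payload": {"commands": [0,0,0,1.5,-2,0,1,0,0,0,1.5,-2,0,1,0,0,0,1.4,-1,0,1,0,0,0,0,0,0,1,0,0,0,0,0,0,1]}}

```text
t: 35.3
tool_pos: [0.4303, -0.0535, 0.0899]
tool_rot: [-1.37, 0.936, -0.914]
contact_force: [-1.0, 0.5, -0.9]
opening: 0.0854
```

```bash
python3 - <<'E'
from g import *
snap('wrist','w27');orange('w27',.007)
go(.4327,-.054,.05,20.9)
E
```

```text
w27 [265.5 118.3] 685 ray [0.4113 0.0107] depth [0.4113 0.0107 0.0067]
w27 [250.  137.2] 8 ray [ 0.4046 -0.0098] depth [ 0.4044 -0.0092  0.0148]
w27 [269.9 137.3] 36 ray [ 0.4213 -0.0031] depth [ 0.4219 -0.0026  0.0142]
w27 [405.9 138.3] 14 ray [0.5349 0.0415] depth [0.5078 0.0345 0.0611]
w27 [382.7 196.2] 10 ray [ 0.5416 -0.0141] depth [ 0.5129 -0.0093  0.0613]
w27 [263.  259.8] 476 ray [ 0.4614 -0.119 ] depth [ 0.4612 -0.1192  0.0069]
alt -0.9 turn [ 0.011  0.016 -0.008] cm before-turn [0.18 3.98 0.26] after-turn [0.14 3.98 0.22]
t 35.35 pos [ 0.4302 -0.0534  0.0898] jaw 21.8 q [-0.3  -0.32  2.15 -0.    1.33 -0.68] F [ 0.03 -0.42 -0.62] open 0.0854
```

View pics/w27.png

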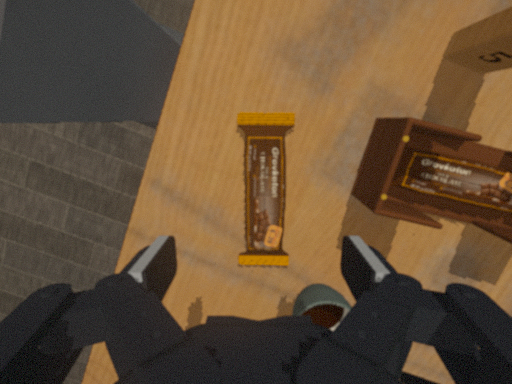

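{"api": "servo_tool", "payload": {"commands": [0.01,0.014,-0.008,0.3,0.5,0.55,1,0,0,0,0,2.5,0,1,0,0,0,0,2.5,0,1,0,0,0,0,2.5,0,1,0,0,0,0,1.5,0,1,0,0,0,0,0,0,1,0,0,0,0,0,0,1]}}

```text
t: 36.05
tool_pos: [0.4333, -0.0503, -0.0148]
tool_rot: [-1.362, 0.939, -0.931]
contact_force: [-0.2, 1.0, 0.9]
opening: 0.0856
```

```bash
python3 - <<'E'
from g import *
go(.4363,-.0542,-.0295,21)
E
```

```text
alt 0.0 turn [ 0.004 -0.    -0.004] cm before-turn [0.48 1.47 0.14] after-turn [0.47 1.47 0.14]
t 36.05 pos [ 0.4333 -0.0503 -0.0148] jaw 21.0 q [-0.29 -0.15  2.21  0.    1.09 -0.65] F [-0.25  0.98  0.88] open 0.0856
```

{"api": "servo_tool", "payload": {"commands": [0.004,0,-0.004,0.45,0.5,0.14,1,0,0,0,0,0.5,0,1,0,0,0,0,0.4,0,1,0,0,0,0,0,0,1]}}

```text
t: 36.45
tool_pos: [0.4385, -0.0546, -0.0277]
tool_rot: [-1.359, 0.93, -0.939]
contact_force: [-0.4, 0.3, -0.5]
opening: 0.0851
```

```bash
python3 - <<'E'
from g import *
go(.4363,-.0542,-.0295,21)
E
```

```text
alt -0.0 turn [-0.004  0.     0.004] cm before-turn [-0.11  0.18 -0.2 ] after-turn [-0.11  0.18 -0.2 ]
t 36.45 pos [ 0.4385 -0.0546 -0.0277] jaw 21.0 q [-0.29 -0.12  2.2  -0.    1.05 -0.66] F [-0.35  0.27 -0.47] open 0.0851
```

{"api": "servo_tool", "payload": {"commands": [-0.004,0,0.004,-0.1,0.12,-0.2,1,0,0,0,0,0,0,0.5,0,0,0,0,0,0,0.3,0,0,0,0,0,0,0.3,0,0,0,0,0,0,0.3,0,0,0,0,0,0,0.3], "grip_force": 40}}

```text
t: 37.05
tool_pos: [0.4374, -0.0548, -0.0275]
tool_rot: [-1.359, 0.933, -0.937]
contact_force: [-0.4, 0.3, -0.7]
opening: 0.0496
```

```bash
python3 - <<'E'
from g import *
go(.4363,-.0542,-.0295,21)
E
```

```text
alt 0.0 turn [-0.002 -0.     0.001] cm before-turn [-0.1   0.2  -0.08] after-turn [-0.09  0.2  -0.08]
t 37.05 pos [ 0.4374 -0.0548 -0.0275] jaw 21.0 q [-0.29 -0.12  2.2   0.    1.06 -0.66] F [-0.41  0.34 -0.65] open 0.0496
```

{"api": "servo_tool", "payload": {"commands": [0,0,0,0,-1,0,0.3,0,0,0,0,-2.5,0,0.3,0,0,0,0,-2.5,0,0.3,0,0,0,0,-2.5,0,0.3,0,0,0,0,-2.5,0,0.3,0,0,0,0,-2,0,0.3,0,0,0,0,0,0,0.3,0,0,0,0,0,0,0.3]}}

```text
t: 37.85
tool_pos: [0.4357, -0.0542, 0.1096]
tool_rot: [-1.36, 0.934, -0.936]
contact_force: [0.8, 0.3, -0.9]
opening: 0.0492
```

```bash
python3 - <<'E'
from g import *
go(.5955,.0255,.1,98.3)
E
```

```text
alt 77.3 turn [-0.001 -1.349  0.001] cm before-turn [-1.72  0.99 17.77] after-turn [16.96  0.96  5.58]
alt -102.7 turn [-0.001  1.792 -0.001] cm before-turn [-1.72  0.99 17.77] after-turn [-16.96   0.96  -5.58]
t 37.85 pos [ 0.4357 -0.0542  0.1096] jaw 21.0 q [-0.29 -0.34  2.13  0.    1.35 -0.66] F [ 0.79  0.25 -0.89] open 0.0492
```

{"api": "servo_tool", "payload": {"commands": [0,0,0,-0.2,-0.25,2.3,0.3,0,0,0,-0.2,-0.25,2.3,0.3,0,0,0,-0.2,-0.25,2.3,0.3,0,0,0,-0.2,-0.25,2.3,0.3,0,0,0,-0.2,-0.25,2.3,0.3,0,0,0,-0.2,-0.25,2.3,0.3,0,0,0,-0.2,-0.25,2.3,0.3,0,0,0,-0.2,-0.25,2.3,0.3,0,-0.135,0,0,0,0,0.3,0,-0.135,0,0,0,0,0.3,0,-0.135,0,0,0,0,0.3,0,-0.135,0,0,0,0,0.3,0,-0.135,0,0,0,0,0.3,0,-0.135,0,0,0,0,0.3,0,-0.135,0,0,0,0,0.3,0,-0.135,0,0,0,0,0.3,0,-0.135,0,0,0,0,0.3,0,-0.135,0,0,0,0,0.3,0,0,0,0,0,0,0.3]}}

```text
t: 39.75
tool_pos: [0.5869, 0.0325, 0.0886]
tool_rot: [-1.553, -0.112, 0.202]
contact_force: [-0.0, 0.6, -0.1]
opening: 0.0492
```

```bash
python3 - <<'E'
from g import *
go(.5955,.0255,.095,98.3)
E
```

```text
alt -3.2 turn [-0.016  0.056 -0.056] cm before-turn [ 0.67 -0.69 -0.84] after-turn [ 0.75 -0.64 -0.81]
t 39.75 pos [0.5869 0.0325 0.0886] jaw 101.5 q [-0.07  0.1   1.76  0.    1.34 -1.84] F [-0.01  0.58 -0.09] open 0.0492
```

{"api": "servo_tool", "payload": {"commands": [-0.016,0.056,-0.056,0.7,-0.6,-0.8,0.3,0,0,0,0,0,0,0.3,0,0,0,0,1.5,0,0.3,0,0,0,0,1.5,0,0.3,0,0,0,0,1.5,0,0.3,0,0,0,0,0,0,0.3,0,0,0,0,0,0,0.3]}}

```text
t: 40.45
tool_pos: [0.5903, 0.0269, 0.0372]
tool_rot: [-1.566, -0.096, 0.118]
contact_force: [0.3, -0.4, 0.1]
opening: 0.0492
```

```bash
python3 - <<'E'
from g import *
go(.5955,.0255,-.0065,98.3)
snap('wrist','w28')
E
```

```text
alt 0.5 turn [-0.003 -0.009 -0.014] cm before-turn [ 0.56  4.36 -0.22] after-turn [ 0.49  4.37 -0.21]
t 40.45 pos [0.5903 0.0269 0.0372] jaw 97.8 q [-0.08  0.14  1.81 -0.    1.2  -1.79] F [ 0.31 -0.41  0.13] open 0.0492
```

View pics/w28.png

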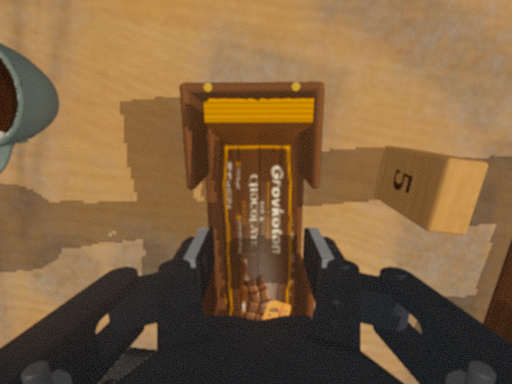

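Correct by about 5 mm lengthwise, 2 mm sideways, then go in.

{"api": "servo_tool", "payload": {"commands": [-0.003,-0.009,-0.014,0.45,0,-0.2,0.3,0,0,0,0,0,0,0.3,0,0,0,0,1,0,0.3,0,0,0,0,0,0,0.3]}}

```text
t: 40.9
tool_pos: [0.5967, 0.0253, 0.0281]
tool_rot: [-1.568, -0.118, 0.111]
contact_force: [-0.4, -0.8, -0.9]
opening: 0.0495
```

```bash
python3 - <<'E'
from g import *
go(.5955,.0255,-.0065,98.3)
E
```

```text
alt -0.1 turn [0.001 0.001 0.004] cm before-turn [-0.13  3.46  0.04] after-turn [-0.12  3.46  0.04]
t 40.9 pos [0.5967 0.0253 0.0281] jaw 98.4 q [-0.08  0.16  1.81  0.    1.17 -1.8 ] F [-0.39 -0.81 -0.86] open 0.0495
```

{"api": "servo_tool", "payload": {"commands": [0,0,0.003,-0.12,0.8,0.04,0.3,0,0,0,0,1,0,0.3,0,0,0,0,0.8,0,0.3,0,0,0,0,0.3,0,0.3,0,0,0,0,0,0,0.3,0,0,0,0,0,0,0.3]}}

```text
t: 41.5
tool_pos: [0.5949, 0.0256, -0.0043]
tool_rot: [-1.568, -0.114, 0.115]
contact_force: [0.1, -1.0, -0.6]
opening: 0.0498
```

```bash
python3 - <<'E'
from g import *
go(.5955,.0255,-.0065,98.3)
E
```

```text
alt -0.1 turn [ 0.001  0.001 -0.   ] cm before-turn [ 0.06  0.22 -0.02] after-turn [ 0.06  0.22 -0.02]
t 41.5 pos [ 0.5949  0.0256 -0.0043] jaw 98.4 q [-0.08  0.2   1.83 -0.    1.12 -1.8 ] F [ 0.11 -0.97 -0.58] open 0.0498
```

{"api": "servo_tool", "payload": {"commands": [0,0,0,0,0.15,0,0.3,0,0,0,0,0.1,0,0.3,0,0,0,0,0.1,0,0.3,0,0,0,0,0,0,0.3]}}

```text
t: 41.9
tool_pos: [0.5959, 0.0255, -0.0065]
tool_rot: [-1.569, -0.116, 0.113]
contact_force: [0.2, 0.4, -1.1]
opening: 0.0494
```

```bash
python3 - <<'E'
from g import *
go(.5955,.0255,-.0065,98.3)
d=snap('wrist','w29');P=cloud(d);print(P[180,258],P[215,255],P[150,258])
E
```

```text
alt -0.1 turn [0.001 0.001 0.002] cm before-turn [-0.04  0.    0.01] after-turn [-0.04  0.    0.01]
t 41.9 pos [ 0.5959  0.0255 -0.0065] jaw 98.4 q [-0.08  0.2   1.82 -0.    1.11 -1.8 ] F [ 0.18  0.37 -1.07] open 0.0494
[0.5585 0.0201 0.0356] [0.5759 0.0212 0.0361] [0.5447 0.0181 0.0341]
```

View pics/w29.png

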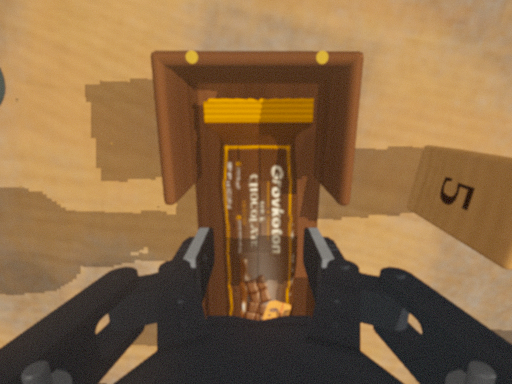

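{"api": "servo_tool", "payload": {"commands": [0,0,0,0,0.1,0,0.3,0,0,0,0,0.1,0,0.3,0,0,0,0,0,0,0.3]}}

```text
t: 42.25
tool_pos: [0.5963, 0.0255, -0.0065]
tool_rot: [-1.569, -0.116, 0.113]
contact_force: [0.2, 0.4, -0.6]
opening: 0.0493
```

```bash
python3 - <<'E'
from g import *
go(.5955,.0255,-.0065,98.3)
E
```

```text
alt -0.1 turn [0.001 0.001 0.002] cm before-turn [-0.08  0.    0.01] after-turn [-0.08  0.    0.01]
t 42.25 pos [ 0.5963  0.0255 -0.0065] jaw 98.4 q [-0.08  0.21  1.82 -0.    1.11 -1.8 ] F [ 0.2   0.38 -0.56] open 0.0493
```

Seated. Release and rise.

{"api": "servo_tool", "payload": {"commands": [0,0,0,0,0,0,0.65,0,0,0,0,0,0,0.7,0,0,0,0,0,0,0.8,0,0,0,0,0,0,0.85,0,0,0,0,-1,0,0.85,0,0,0,0,-2.5,0,0.85,0,0,0,0,-2.5,0,0.85,0,0,0,0,-2.5,0,0.85,0,0,0,0,-2.5,0,0.85,0,0,0,0,-2.5,0,0.85,0,0,0,-2.5,0,0,0.85,0,0,0,-2.5,0,0,0.85,0,0,0,-2.5,0,0,0.85,0,0,0,-2.5,0,0,0.85,0,0,0,0,0,0,0.85,0,0,0,0,0,0,0.85]}}

```text
t: 43.85
tool_pos: [0.4962, 0.0104, 0.1424]
tool_rot: [-1.571, -0.124, 0.105]
contact_force: [0.3, 0.7, -0.4]
opening: 0.0726
```

```bash
python3 - <<'E'
from g import *
snap('wrist','w30');orange('w30',.028);snap('side','s30');orange('s30',.028)
im=cv2.imread('pics/s30.png')[120:360,90:360];cv2.imwrite('pics/s30z.png',cv2.resize(im,None,fx=2.5,fy=2.5,interpolation=cv2.INTER_CUBIC))
go(.5,.0255,-.0065,98.3)
E
```

```text
w30 [247.3 209.2] 203 ray [0.5296 0.0029] depth [0.5297 0.0026 0.0278]
w30 [487.4 247.6] 7 ray [0.5353 0.2778] depth [0.5229 0.2454 0.0611]
w30 [476.8 250.2] 33 ray [0.5402 0.2672] depth [0.5402 0.2674 0.028 ]
w30 [250.  315.3] 111 ray [0.6659 0.0248] depth [0.666  0.0255 0.0278]
s30 [200.1 283.2] 8 ray [0.6763 0.282 ] depth [0.6764 0.2836 0.0271]
alt -0.1 turn [0.004 0.002 0.011] cm before-turn [ 0.4  14.86  1.49] after-turn [ 0.56 14.86  1.43]
t 43.95 pos [0.4966 0.0105 0.1421] jaw 98.4 q [-0.13 -0.22  1.98 -0.    1.38 -1.85] F [ 0.31 -0.49  0.43] open 0.0729
```

View pics/s30z.png

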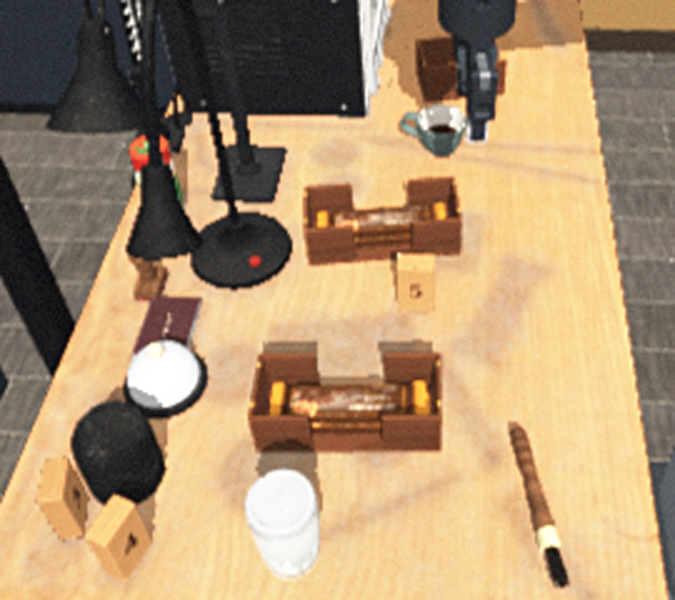

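View pics/w30.png

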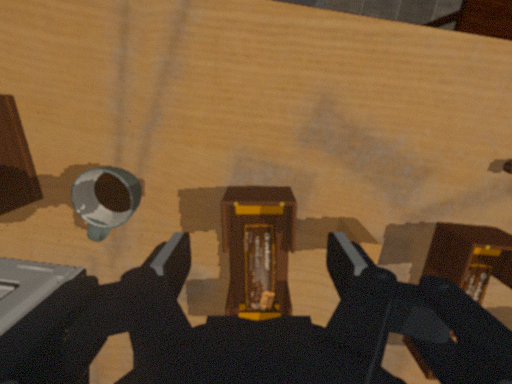

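Each tray now holds two stacked bars, lying level with their ends at z ≈ 28 mm. The bystanders look unmoved and the gripper is clear, so I'm handing in.

```bash
python3 - <<'E'
from h import *
print(ticket.finish_job(), monitor.get_obs()['t'])
E
```

```text
the job is handed in; nothing more can be done
the job is handed in; nothing more can be done
```

All four bars are dealt, two flat on each tray, and the job is handed in at about 44 s of the 72 s allowed. I dealt bar_1 to tray_b and bar_2 onto bar_4 in tray_a. I lifted bar_3 out of the box by its end, set it on the worktop, took it again by its middle and laid it on bar_1 in tray_b. Each bar was lowered until the tool stopped on its support before I let go.

- **Trays:** the last wrist and side images show both stacks lying inside the walls. Both ends of the upper bar in tray_b, and one end in tray_a (both just after that bar went in), read z ≈ 28 mm, as expected for a flat second layer.
- **Bystanders:** the brush, jar, number block and cup look unmoved in the last side picture. The glass was out of view then. I compared these by eye and did not measure them.
- **Forces:** the readings stayed around 2 N or less at the end of every move. I did not see readings between those points.

One thing disagreed with the description: the fingertips sit about 31 mm above the reported TCP. My first close on bar_1 therefore shut just above it without touching. I corrected the height from the camera images.

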